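Load and clamp down the specimen vacuum chamber

ROBOT

A 6-joint arm with a two-finger parallel gripper is mounted at the origin on the work surface. World frame = base frame: x ahead of the robot, y to its left, z up, the work surface at z = 0. Lengths are in m, angles in rad, forces in N, time in s.
With the tool pointing down it reaches from about 0.35 to 0.875 m from the base axis. Payload 4.2 kg.
Tool frame: the origin (TCP) lies midway between the tips of the shut fingers; the grasp point (between the pads) lies 19 mm behind it; z points along the fingers, y is the line along which they close (so a half turn about z gives the same grasp; the last joint's range is limited). The gripper opens to 85 mm and grips with 20 to 120 N. Pads are 22 mm wide; open, the fingers measure 114 mm over their backs; the gripper's body (76 mm by 85 mm) begins 54 mm behind the grasp point. The pads swing forward as they close: fully open they stand 13 mm farther back than shut.
Start: joints at [-0.904, 0.385, 0.008, 0, -1.194, -0.259], TCP at [0.248, -0.574, 0.231] pointing down, gripper open.
Joint ranges: [-3.14, 3.14], [-1.21, 2.06], [-1.07, 1.41], [-3.16, 2.05], [-2.99, -0.16], [-3.1, 3.1]. Speed limits (rad/s): [2.79, 2.79, 3.14, 3.14, 3.14, 3.14].

INTERFACE

Orientations are given as a unit quaternion [x, y, z, w].
In Python, from cell import sense, eyes, env, spotter gives the robot as it stands. The module is installed in compiled form; this text tells all that it offers.
- The arm moves only by the shell command python3 -m pendant 'ROWS' [OPENING] [FORCE]. ROWS is text: rows parted by semicolons, each of 6 numbers parted by spaces: the shift along the tool's x, y, z in mm, then the turn, a rotation vector about the tool's x, y, z in degrees. A call has 1 to 20 rows; each row is the pose to reach, as a shift and turn from the pose commanded when the call began, along the tool's axes at that moment; what a row does not reach only later rows make up. A row lasts 1/12 s, in which the tool goes at most 41.7 mm and 7.16 degrees, less where a joint would pass 70% of its speed; a pose out of reach is approached as far as the arm can. A call with a gripper value outside its range is refused whole. OPENING is the finger opening in mm, from 0 to 85.4, set as the call begins (- or left out, the last holds). The fingers move at their own pace and stop on an object; FORCE is the grip in N (left out, the last holds). Time passes only in rows, so rows that repeat a pose let the fingers close. It gives the time, the measured TCP pose, the force, the opening and the grip force at its end, in the units of the state.
- sense(): the state, without advancing time (a new reading comes with each control period).
- eyes.grab_frame(name): name is "scene" or "side" or "wrist"; returns the picture (400x640x3 uint8, red, green, blue); there is no depth.
- eyes.camera_params(name): a dict with "fx", "fy", "cx", "cy" (pixels), "R" (3x3) and "t" (3): a world point X has camera coordinates R X + t; the wrist camera has in their place "T_tool_cam" (4x4, takes a point from camera to tool coordinates, whose origin is the TCP and whose axes are the flange's). Camera axes: x right, y down, z forward; pixel columns grow to the right and rows downward; lengths in m; the calibration is good to about 2 mm. A picture is of the moment at which its call begins: read the wrist's pose just before it. camera_params takes no time and is no camera call.
- env.job_done(): hands the job in; it is judged then, once.
Trained networks look in the newest picture that a camera, given by its name, has taken for a name from the list of things; names that differ only in an ending like _2 or _b are one class to them, and where a whole thing is asked for, a point or a joint stands for the part that bears it (a point fixed in the world has none). Each returns a list of dicts, best first, with "score" (0 to 1); they miss things now and then, are a little off and sometimes report something else, mostly with a low value. They report only what shows in the picture. A call takes as long as a camera call.
- spotter.boxes_of(name, camera): "point" ([column, row] in pixels, amid what is visible of it).
- spotter.silhouettes(name, camera): "mask" (400x640 bool, what is visible of it) and "point" ([column, row] in pixels, amid what is visible of it).
The state is a dict: "time_s": time; "qpos": joint angles; "qvel": joint speeds; "joint_efforts": joint torques, N m; "position": TCP position; "orientation": TCP orientation; "contact_force": force on the tool from outside, world axes, zero at the start; "ft_torque": the same for the moment, N m; "opening": finger opening in m; "gripper_force": force on a finger pad.
Only numpy, scipy, OpenCV 4.12 (cv2) and the standard library are available. Lean on these libraries where they do the work, as an engineer would, in place of code of your own. Each camera call takes 0.05 s, during which the arm holds its last target. There are 200 camera calls.

TASK

Get the vacuum chamber ready for its next run: if a red-lidded pot from the last run is still standing in it, take it out and stand it upright on the dark steel tray (if it is on the tray already, it stays there), and stand every blue-lidded pot from the tray upright on the chamber floor. Then put the clear lid fully home on the chamber and tighten its four swing clamps clockwise crosswise (after the first clamp of a pass, go to the one diagonally opposite, then the other two): one pass bringing all four about half-way, then a second pass in crosswise order turning all four fully home. Leave the amber jar, brush and mounted bone alone.

Things in the scene. Friction and masses are not known exactly. Their poses are not given: they have to be found in the camera images.
- chamber: grey open trough fixed to the bench; origin: centre of its underside. Inside 140 (its x) x 190 (its y) mm, walls 8 mm; inner floor 8 mm, rim 80 mm above the bench. Flanges level with the rim, 164 mm wide in x, reach 175 mm from the centre at both y ends, each with two swing clamps. A brass stub sticks out at +x
- tray: dark steel tray fixed to the bench, 180 x 180 mm, rim 16 mm high and 4 mm thick, floor 4 mm thick; origin at the centre of its underside. It has four places for pots, at 42 mm either way from the centre in its x and y; pots in it start within 10 mm of these; if the red-lidded pot is in the chamber, at least one place is empty
- lid_grip (a point): centre of the orange bar handle of the loose clear lid (0.45 kg), 42 mm above the lid's lowest face, lid axes. Bar 14 mm thick in x, 100 long in y, 16 high, 20 mm clear of the plate (152 x 204 x 8 mm in x, y, z). Below the plate a 132 x 182 mm plug, 6 mm deep, enters the chamber mouth with 4 mm to spare each side, either way round. Lies plug down at the start, its y roughly along world x
- lid_plate (a point): same lid: centre of its plate's underside (36 mm below lid_grip, 6 mm above the plug's underside), lid axes; this face rests on the chamber rim, 80 mm above the bench, when the lid is on
- old1_mid (a point): centre of red-lidded pot 1, left standing in the chamber from the last run (exactly one of old1 and old2 is present): white pot, 50 mm diameter, 62 mm tall, 0.12 kg; point on its axis half-way up (31 mm), z up the pot
- old2_mid (a point): centre of red-lidded pot 2, already standing in one of the tray's places, where it stays (exactly one of old1 and old2 is present): white pot, 50 mm diameter, 62 mm tall, 0.12 kg; point on its axis half-way up (31 mm), z up the pot
- pot1_mid (a point): centre of blue-lidded specimen pot 1 (some pots are absent): white pot, 50 mm diameter, 62 mm tall, about 0.12 kg, standing in the tray at the start; point on its axis half-way up (31 mm), z up the pot
- pot2_mid (a point): centre of blue-lidded specimen pot 2 (some pots are absent): white pot, 50 mm diameter, 62 mm tall, about 0.12 kg, standing in the tray at the start; point on its axis half-way up (31 mm), z up the pot
- pot3_mid (a point): centre of blue-lidded specimen pot 3 (some pots are absent): white pot, 50 mm diameter, 62 mm tall, about 0.12 kg, standing in the tray at the start; point on its axis half-way up (31 mm), z up the pot
- clamp_a_grip (a point): clamp A at the chamber's (-x, +y) corner, 58 mm in x and 145 in y from its centre, diagonally opposite clamp C. Point on the upright turning axis, at mid-height of the black bar grip (60 long, 14 thick, 26 mm high; its underside 18.5 mm above the flange). x axis: along the bar to the yellow toe, 12 mm wide, 8 high, just under the bar, reaching 45 mm from the axis
- clamp_a (a joint): turn of clamp A, rad, growing clockwise seen from above: 0 to 0.3 at the start (slack, toe pointing away from the lid), about 1.1 is half-way, 2.2 is fully home against the stop with the toe pointing in over the lid along the chamber's y. Friction 0.15 N m; it stays where it is left. The toe passes 2.5 mm above a seated lid
- clamp_b_grip (a point): clamp B at the chamber's (-x, -y) corner, 58 mm in x and 145 in y from its centre, diagonally opposite clamp D. Point on the upright turning axis, at mid-height of the black bar grip (60 long, 14 thick, 26 mm high; its underside 18.5 mm above the flange). x axis: along the bar to the yellow toe, 12 mm wide, 8 high, just under the bar, reaching 45 mm from the axis
- clamp_b (a joint): turn of clamp B, rad, growing clockwise seen from above: 0 to 0.3 at the start (slack, toe pointing away from the lid), about 1.1 is half-way, 2.2 is fully home against the stop with the toe pointing in over the lid along the chamber's y. Friction 0.15 N m; it stays where it is left. The toe passes 2.5 mm above a seated lid
- clamp_c_grip (a point): clamp C at the chamber's (+x, -y) corner, 58 mm in x and 145 in y from its centre, diagonally opposite clamp A. Point on the upright turning axis, at mid-height of the black bar grip (60 long, 14 thick, 26 mm high; its underside 18.5 mm above the flange). x axis: along the bar to the yellow toe, 12 mm wide, 8 high, just under the bar, reaching 45 mm from the axis
- clamp_c (a joint): turn of clamp C, rad, growing clockwise seen from above: 0 to 0.3 at the start (slack, toe pointing away from the lid), about 1.1 is half-way, 2.2 is fully home against the stop with the toe pointing in over the lid along the chamber's y. Friction 0.15 N m; it stays where it is left. The toe passes 2.5 mm above a seated lid
- clamp_d_grip (a point): clamp D at the chamber's (+x, +y) corner, 58 mm in x and 145 in y from its centre, diagonally opposite clamp B. Point on the upright turning axis, at mid-height of the black bar grip (60 long, 14 thick, 26 mm high; its underside 18.5 mm above the flange). x axis: along the bar to the yellow toe, 12 mm wide, 8 high, just under the bar, reaching 45 mm from the axis
- clamp_d (a joint): turn of clamp D, rad, growing clockwise seen from above: 0 to 0.3 at the start (slack, toe pointing away from the lid), about 1.1 is half-way, 2.2 is fully home against the stop with the toe pointing in over the lid along the chamber's y. Friction 0.15 N m; it stays where it is left. The toe passes 2.5 mm above a seated lid
- reagent: amber jar, 60 mm diameter, 85 mm tall; origin under its centre; leave alone
- brush: brush lying on the bench near the robot's base, along y; leave alone
- bone: bone mounted on a white board 90 x 130 mm, 66 mm high; leave alone

How it is judged:
On the way, in this order (a step that is already met when the one before it is completed fails the run):
1. the red-lidded pot stands on the tray and every blue-lidded pot stands in the chamber (x of old1_mid in the frame of tray between -0.088 and 0.088 m and y of old1_mid in the frame of tray between -0.088 and 0.088 m and z of old1_mid in the frame of tray between 0.028 and 0.04 m and angle between each of old1_mid, old2_mid, pot1_mid, pot2_mid, pot3_mid's own z axis and vertical below 0.15 rad and x of old2_mid in the frame of tray between -0.088 and 0.088 m and y of old2_mid in the frame of tray between -0.088 and 0.088 m and z of old2_mid in the frame of tray between 0.028 and 0.04 m and x of pot1_mid in the frame of chamber between -0.07 and 0.07 m and y of pot1_mid in the frame of chamber between -0.095 and 0.095 m and z of each of pot1_mid, pot2_mid, pot3_mid in the frame of chamber below 0.044 m and x of pot2_mid in the frame of chamber between -0.07 and 0.07 m and y of pot2_mid in the frame of chamber between -0.095 and 0.095 m and x of pot3_mid in the frame of chamber between -0.07 and 0.07 m and y of pot3_mid in the frame of chamber between -0.095 and 0.095 m), for 0.2 s.
2. the lid is fully home on the chamber, all clamps still slack (x of lid_plate in the frame of chamber between -0.008 and 0.008 m and y of lid_plate in the frame of chamber between -0.008 and 0.008 m and z of lid_plate in the frame of chamber between 0.075 and 0.0835 m and angle between lid_plate's own z axis and vertical below 0.04 rad and angle between the x axis of lid_plate and the x axis of chamber, either way round below 0.12 rad and value of joint each of clamp_a, clamp_b, clamp_c, clamp_d below 0.65 rad), for 0.2 s.
3. first pass: all four clamps about half-way, none home yet (value of joint clamp_a between 0.7 and 1.65 rad and value of joint clamp_b between 0.7 and 1.65 rad and value of joint clamp_c between 0.7 and 1.65 rad and value of joint clamp_d between 0.7 and 1.65 rad), for 0.2 s.
4. second pass: all four clamps fully home (value of joint each of clamp_a, clamp_b, clamp_c, clamp_d above 2.05 rad), for 0.2 s.
At the end, for the whole second after the job is handed in: Every blue-lidded pot present stands upright (within 0.15 rad) on the chamber floor; the red-lidded pot stands upright on the tray; the lid plate rests on the rim (within 5 mm in height, 8 mm sideways); all four clamps are turned past 2.05 of 2.2 rad (all of step 1 and all of step 4 and x of lid_plate in the frame of chamber between -0.008 and 0.008 m and y of lid_plate in the frame of chamber between -0.008 and 0.008 m and z of lid_plate in the frame of chamber between 0.075 and 0.0835 m and angle between lid_plate's own z axis and vertical below 0.04 rad and angle between the x axis of lid_plate and the x axis of chamber, either way round below 0.12 rad); the robot touches nothing.
It fails at once if a clamp is taken on towards home while another has not yet had its first pass (value of joint any of clamp_a, clamp_b, clamp_c, clamp_d above 1.65 rad and value of joint any of clamp_a, clamp_b, clamp_c, clamp_d below 0.65 rad).
It fails at once if first pass not crosswise: two neighbouring clamps tightened before either one's opposite ((value of joint each of clamp_a, clamp_b above 0.7 rad and value of joint each of clamp_c, clamp_d below 0.5 rad) or (value of joint each of clamp_b, clamp_c above 0.7 rad and value of joint each of clamp_d, clamp_a below 0.5 rad) or (value of joint each of clamp_c, clamp_d above 0.7 rad and value of joint each of clamp_a, clamp_b below 0.5 rad) or (value of joint each of clamp_d, clamp_a above 0.7 rad and value of joint each of clamp_b, clamp_c below 0.5 rad)).
It fails at once if second pass not crosswise: two neighbouring clamps taken home before either one's opposite ((value of joint each of clamp_a, clamp_b above 1.85 rad and value of joint each of clamp_c, clamp_d below 1.65 rad) or (value of joint each of clamp_b, clamp_c above 1.85 rad and value of joint each of clamp_d, clamp_a below 1.65 rad) or (value of joint each of clamp_c, clamp_d above 1.85 rad and value of joint each of clamp_a, clamp_b below 1.65 rad) or (value of joint each of clamp_d, clamp_a above 1.85 rad and value of joint each of clamp_b, clamp_c below 1.65 rad)).
It fails at once if the jar, brush or bone is disturbed (distance of any of reagent, brush, bone from where it was at the start of the episode above 0.03 m).
Of pot1, pot2, pot3 only 1 to 3 are there at a start; the rules pass over those that are not, and their reading is None.
Of old1, old2 only 1 to 1 are there at a start; the rules pass over those that are not, and their reading is None.
At some moment in a run one of pot1, pot2, pot3 may be knocked a few centimetres aside while the robot is not near it.
It also fails if it takes over 210 s, if anything falls off the work surface, if the arm or the gripper's body presses on something with over 40 N, if the wrist force passes 120 N, or if a joint passes its speed limit or range.

## Working session

There is one attempt and no reset: what is moved stays moved. The work goes in short steps, Python scripts to look and compute and a shell command to move; the robot and the scene stay as the last step left them, time stands still between calls to the robot, and variables do not carry over. Pictures are saved under pics/ and viewed, at most 14 in all, crops included, and the job is handed in when it is done.

```bash
mkdir -p pics; ls; python3 - <<'E'
from cell import sense,eyes
import cv2,numpy as np
a=[]
for n in("scene","side","wrist"):
    f=eyes.grab_frame(n);cv2.imwrite(f"pics/{n}0.png",f[:,:,::-1])
    p=eyes.camera_params(n);print(n,{k:np.round(v,4).tolist() for k,v in p.items()})
s=sense();print({k:np.round(v,3).tolist() for k,v in s.items()})
E
```

```text
pics
scene {'fx': 429.8733, 'fy': 429.8733, 'cx': 321.5474, 'cy': 199.6035, 'R': [[-0.4328, 0.9014, 0.0145], [0.5257, 0.2654, -0.8082], [-0.7324, -0.3421, -0.5887]], 't': [0.2468, -0.2044, 1.5841]}
side {'fx': 422.0425, 'fy': 422.0425, 'cx': 318.4796, 'cy': 196.6298, 'R': [[-0.8945, -0.4464, 0.0239], [-0.2445, 0.4437, -0.8622], [0.3743, -0.777, -0.5061]], 't': [0.5367, 0.2114, 0.8889]}
wrist {'fx': 280.5634, 'fy': 280.5634, 'cx': 321.2914, 'cy': 197.6484, 'T_tool_cam': [[-0.0008, -0.9574, -0.2888, 0.0733], [1.0, -0.0006, -0.0006, 0.001], [0.0004, -0.2888, 0.9574, -0.1421], [0.0, 0.0, 0.0, 1.0]]}
{'time_s': 0.15, 'qpos': [-0.904, 0.385, 0.007, -0.0, -1.194, -0.259], 'qvel': [-0.001, -0.002, 0.003, -0.001, -0.001, 0.001], 'joint_efforts': [0.0, -39.268, 18.858, 4.188, -0.003, -0.0], 'position': [0.248, -0.573, 0.231], 'orientation': [-0.202, 0.979, 0.001, -0.0], 'contact_force': [-0.182, 0.197, -0.432], 'ft_torque': [-0.043, 0.005, 0.039], 'gripper_force': 0.0, 'opening': 0.086}
```

View pics/scene0.png

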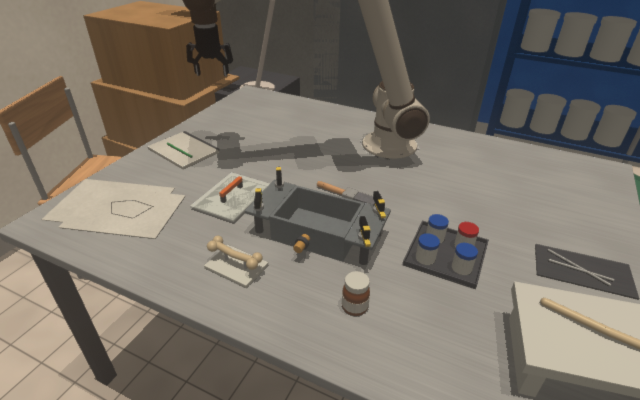

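View pics/side0.png

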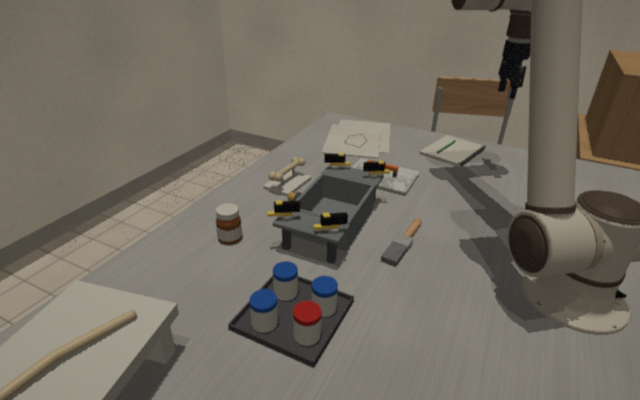

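Scene: the red pot (468,233) is already on the tray, with three blue pots at (438,225), (428,245) and (466,258). The chamber at (318,220) is empty, and the lid at (232,195) has an orange handle. Side view agrees: red at (307,320), blue at (285,280), (324,295) and (263,310).

```bash
cat > h.py <<'E'
from cell import sense,eyes,env,spotter
import cv2,numpy as np
from scipy.spatial.transform import Rotation as Ro
from scipy.optimize import least_squares
def cam(n):
    p=eyes.camera_params(n)
    if n=="wrist":
        s=sense();T=np.eye(4);T[:3,:3]=Ro.from_quat(s["orientation"]).as_matrix();T[:3,3]=s["position"]
        C=T@p["T_tool_cam"];R=C[:3,:3].T;t=-R@C[:3,3]
    else: R,t=np.array(p["R"]),np.array(p["t"])
    K=np.array([[p["fx"],0,p["cx"]],[0,p["fy"],p["cy"]],[0,0,1]]);return K,R,t
def proj(c,X):
    K,R,t=c;q=(np.atleast_2d(X)@R.T+t)@K.T;return q[:,:2]/q[:,2:]
def ray(c,uv):
    K,R,t=c;d=R.T@np.linalg.inv(K)@np.array([uv[0],uv[1],1.]);return -R.T@t,d/np.linalg.norm(d)
def atz(c,uv,z):
    o,d=ray(c,uv);return o+d*(z-o[2])/d[2]
def tri(c1,u1,c2,u2):
    r=least_squares(lambda X:np.r_[proj(c1,X)[0]-u1,proj(c2,X)[0]-u2],[.5,0,.05]);return r.x,np.abs(r.fun).max()
def blobs(f,lo,hi,amin=8):
    h=cv2.cvtColor(f,cv2.COLOR_RGB2HSV);m=cv2.inRange(h,np.array(lo),np.array(hi))
    n,l,st,ce=cv2.connectedComponentsWithStats(m)
    return [(ce[i].round(1).tolist(),int(st[i,4])) for i in range(1,n) if st[i,4]>=amin]
def toolshift(X,pos=None):
    s=sense();return Ro.from_quat(s["orientation"]).inv().apply(np.array(X)-s["position"])*1000
E
python3 - <<'E'
from h import *
B=((108,140,60),(125,255,255));Y=((20,120,120),(32,255,255));O=((3,160,120),(12,255,255))
C={}
for n in("scene","side"):
    f=eyes.grab_frame(n);C[n]=cam(n)
    print(n,"blue",blobs(f,*B));print("yel",blobs(f,*Y));print("or",blobs(f,*O))
    for w in("clamp_a_grip","lid_grip","lid_plate","bone","reagent","chamber","tray","old1_mid","brush"):
        r=spotter.boxes_of(w,n);print(w,[(np.round(x["point"],1).tolist(),round(x["score"],2)) for x in r][:5], [atz(C[n],x["point"],.1115 if 'clamp' in w else .04).round(3).tolist() for x in r][:4])
E
```

```text
scene blue [([501.6, 49.4], 1288), ([594.0, 11.4], 1511), ([524.2, 24.8], 26), ([576.7, 83.4], 4146), ([564.8, 59.6], 9), ([587.3, 63.0], 11), ([438.3, 220.2], 153), ([428.8, 240.1], 199), ([466.6, 249.8], 213)]
yel [([278.1, 168.1], 14), ([257.9, 189.9], 17), ([380.9, 200.6], 21), ([382.3, 214.1], 24), ([366.1, 227.5], 25), ([366.9, 241.8], 31)]
or [([230.6, 185.1], 75)]
clamp_a_grip [([375.6, 202.9], 0.67)] [[0.514, 0.124, 0.112]]
lid_grip [([228.9, 196.8], 0.96)] [[0.582, -0.29, 0.04]]
lid_plate [([230.9, 198.4], 0.72), ([348.1, 195.1], 0.46)] [[0.585, -0.281, 0.04], [0.419, 0.012, 0.04]]
bone [([235.0, 262.5], 0.64)] [[0.795, -0.121, 0.04]]
reagent [([353.6, 296.9], 0.6)] [[0.768, 0.172, 0.04]]
chamber [([315.1, 216.6], 0.71), ([276.5, 177.0], 0.58)] [[0.552, -0.029, 0.04], [0.43, -0.222, 0.04]]
tray [([444.4, 262.2], 0.6)] [[0.571, 0.326, 0.04]]
old1_mid [] []
brush [([347.3, 195.0], 0.98), ([255.5, 196.0], 0.4), ([445.0, 260.5], 0.2)] [[0.42, 0.01, 0.04], [0.544, -0.224, 0.04], [0.565, 0.326, 0.04]]
side blue [([284.9, 270.8], 318), ([324.1, 285.9], 367), ([262.8, 300.0], 430)]
[... 157 characters left out ...]
, ([317.2, 225.6], 30)]
or [([391.3, 166.2], 21)]
clamp_a_grip [([331.9, 219.8], 0.7), ([287.6, 181.9], 0.41)] [[0.505, 0.132, 0.112], [0.676, 0.029, 0.112]]
lid_grip [([395.6, 176.3], 0.61)] [[0.479, -0.271, 0.04]]
lid_plate [([396.2, 175.4], 0.88), ([306.3, 324.0], 0.56)] [[0.48, -0.278, 0.04], [0.446, 0.361, 0.04]]
bone [] []
reagent [([230.1, 223.9], 0.77), ([326.6, 295.2], 0.44)] [[0.757, 0.167, 0.04], [0.445, 0.278, 0.04]]
chamber [([333.0, 210.0], 0.84), ([330.8, 220.0], 0.63), ([396.7, 246.1], 0.16)] [[0.564, -0.01, 0.04], [0.55, 0.035, 0.04], [0.372, 0.06, 0.04]]
tray [([290.5, 325.0], 0.81)] [[0.469, 0.376, 0.04]]
old1_mid [] []
brush [([399.7, 245.3], 0.92)] [[0.367, 0.054, 0.04]]
```

```bash
cat >> h.py <<'E'
def plan(X,ang):
    """rows needed to bring TCP to X, tool down, tool x at world angle ang (deg)"""
    s=sense();R=Ro.from_quat(s["orientation"]);a=np.radians(ang)
    x=np.array([np.cos(a),np.sin(a),0]);z=np.array([0,0,-1.]);T=Ro.from_matrix(np.c_[x,np.cross(z,x),z])
    print("shift",np.round(R.inv().apply(np.array(X)-s["position"])*1000,1),"turn",np.round((R.inv()*T).as_rotvec(degrees=True),2))
def pose():
    s=sense();m=Ro.from_quat(s["orientation"]).as_matrix()
    print("t",round(s["time_s"],2),"tcp",np.round(s["position"],4),"x-ang",round(np.degrees(np.arctan2(m[1,0],m[0,0])),2),"zax",np.round(m[:,2],3),"q",np.round(s["qpos"],2),"F",np.round(s["contact_force"],1),"op",round(s["opening"],4),"gf",round(s["gripper_force"],1))
E
python3 - <<'E'
from h import *
c1,c2=cam("scene"),cam("side")
for n,a,b in(("p",[438.3,220.2],[324.1,285.9]),("p",[428.8,240.1],[284.9,270.8]),("p",[466.6,249.8],[262.8,300]),("lid",[230.6,185.1],[391.3,166.2])):
    print(n,tri(c1,a,c2,b))
plan([.45,0,.42],180);pose()
E
```

```text
p (array([0.44976462, 0.27960083, 0.06387854]), np.float64(0.3391879999855689))
p (array([0.53809642, 0.27684216, 0.06376305]), np.float64(0.31125305158562355))
p (array([0.53214505, 0.36683739, 0.06437424]), np.float64(0.12099119367800881))
lid (array([ 0.51515958, -0.33425138,  0.03258334]), np.float64(1.558064895862259))
shift [-413.1  446.5 -188.7] turn [ 0.   -0.   23.36]
t 1.15 tcp [ 0.2479 -0.5737  0.2313] x-ang -156.64 zax [-0.  0. -1.] q [-0.9   0.38  0.01  0.   -1.19 -0.26] F [-0.5  0.1  0.1] op 0.0854 gf 0.0
```

```bash
R='-413 446 -189 0 0 23.4'; python3 -m pendant '-413 446 -189 0 0 23.4;-413 446 -189 0 0 23.4;-413 446 -189 0 0 23.4;-413 446 -189 0 0 23.4;-413 446 -189 0 0 23.4;-413 446 -189 0 0 23.4;-413 446 -189 0 0 23.4;-413 446 -189 0 0 23.4;-413 446 -189 0 0 23.4;-413 446 -189 0 0 23.4;-413 446 -189 0 0 23.4;-413 446 -189 0 0 23.4;-413 446 -189 0 0 23.4;-413 446 -189 0 0 23.4;-413 446 -189 0 0 23.4;-413 446 -189 0 0 23.4;-413 446 -189 0 0 23.4;-413 446 -189 0 0 23.4;-413 446 -189 0 0 23.4;-413 446 -189 0 0 23.4'
python3 - <<'E'
from h import *
pose();c=cam("wrist");f=eyes.grab_frame("wrist");cv2.imwrite("pics/w1.png",f[:,:,::-1])
np.savez("w1.npz",f=f,K=c[0],R=c[1],t=c[2])
for n,l,h in(("blue",(108,140,60),(125,255,255)),("yel",(20,120,120),(32,255,255)),("or",(3,160,120),(12,255,255))):
    b=blobs(f,l,h);print(n,b,[atz(c,x[0],{"blue":.0638,"yel":.1,"or":.042}[n]).round(4).tolist()[:2] for x in b])
for w in("clamp_a_grip","lid_grip","lid_plate","old1_mid"):
    r=spotter.boxes_of(w,"wrist");print(w,[(np.round(x["point"],1).tolist(),round(x["score"],2)) for x in r][:6])
E
```

```text
time_s: 2.82
position: [0.4496, -0.0015, 0.4201]
orientation: [0.001, 1.0, -0.0, -0.0]
contact_force: [0.4, -0.3, -0.1]
opening: 0.0853
gripper_force: 0.0
t 2.82 tcp [ 0.4496 -0.0015  0.4201] x-ang 179.88 zax [-0.001 -0.    -1.   ] q [ 0.36 -0.   -0.02  0.   -1.55 -1.93] F [ 0.4 -0.3 -0.1] op 0.0853 gf 0.0
blue [([478.5, 156.1], 666), ([518.1, 200.7], 554), ([469.7, 203.9], 576)] [[0.4497, 0.2785], [0.533, 0.3654], [0.539, 0.2762]]
yel [([214.7, 179.5], 64), ([215.9, 193.3], 78), ([406.7, 204.0], 97), ([225.8, 241.0], 57), ([401.3, 266.2], 32)] [[0.4827, -0.1807], [0.5069, -0.1814], [0.527, 0.147], [0.5964, -0.1735], [0.6485, 0.1473]]
or [([157.3, 199.8], 303)] [[0.5361, -0.3193]]
clamp_a_grip [([395.9, 191.5], 0.87)]
lid_grip [([165.2, 188.6], 0.76), ([515.2, 151.1], 0.48)]
lid_plate [([167.1, 192.5], 0.74)]
old1_mid [([240.3, 259.0], 0.53)]
```

View pics/w1.png

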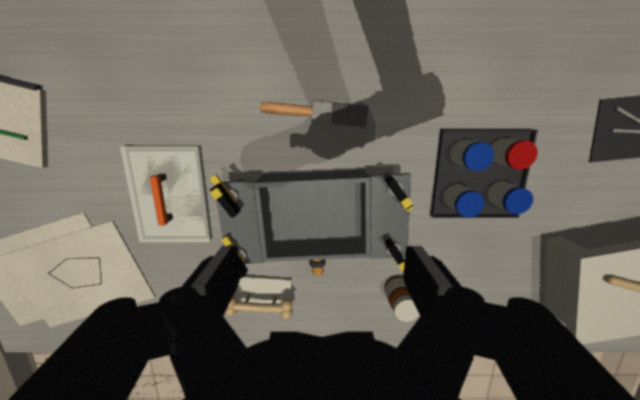

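The wrist view shows the chamber at (315,217), blue lids at (478,156), (518,201) and (470,204), red at (521,154), and the lid handle at (160,200). The fingers hide two clamps, so I'll move forward for a clear chamber view.

```bash
python3 -m pendant '-40 0 0 0 0 0;-75 0 0 0 0 0;-90 0 0 0 0 0;-90 0 0 0 0 0;-90 0 0 0 0 0'
python3 - <<'E'
from h import *
pose();c=cam("wrist");f=eyes.grab_frame("wrist")
np.savez("w2.npz",f=f,K=c[0],R=c[1],t=c[2])
cv2.imwrite("pics/w2.png",cv2.resize(f[90:250,190:440],None,fx=3.2,fy=3.2,interpolation=cv2.INTER_CUBIC)[:,:,::-1])
for n,l,h in(("blue",(108,140,60),(125,255,255)),("yel",(20,120,120),(32,255,255)),("or",(3,160,120),(12,255,255))):
    b=blobs(f,l,h);print(n,b,[atz(c,x[0],{"blue":.0638,"yel":.1,"or":.042}[n]).round(4).tolist()[:2] for x in b])
E
```

```text
time_s: 3.48
position: [0.5406, -0.0009, 0.4191]
orientation: [0.001, 1.0, -0.0, -0.001]
contact_force: [-0.1, -0.1, 0.2]
opening: 0.0854
gripper_force: 0.0
t 3.48 tcp [ 0.5406 -0.0009  0.4191] x-ang 179.9 zax [-0.002 -0.001 -1.   ] q [ 0.3   0.17  0.17 -0.   -1.57 -1.87] F [-0.1 -0.1  0.2] op 0.0854 gf 0.0
blue [([487.0, 102.4], 782), ([528.6, 152.0], 646), ([477.4, 155.6], 673)] [[0.4496, 0.2783], [0.5328, 0.3656], [0.5389, 0.2762]]
yel [([207.9, 124.1], 67), ([208.7, 136.3], 95), ([412.1, 147.6], 63), ([412.7, 156.1], 38), ([220.1, 193.2], 62), ([220.9, 207.9], 77), ([407.5, 218.5], 81)] [[0.4826, -0.1807], [0.5016, -0.1816], [0.5204, 0.1477], [0.5343, 0.15], [0.5969, -0.1734], [0.6234, -0.1748], [0.6438, 0.1508]]
or [([148.3, 152.8], 351)] [[0.5355, -0.3195]]
```

View pics/w2.png

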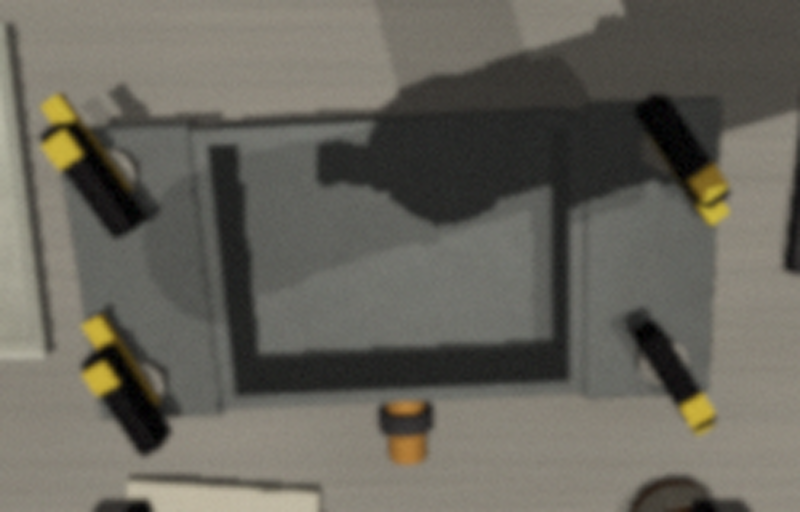

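The picture shows the chamber mouth's corners at crop (211,146), (572,124), (568,382) and (238,393), the flange's right edge at u≈717, and all four clamps slack.

```bash
cat > fit.py <<'E'
from h import *
d=np.load("w2.npz");c=(d["K"],d["R"],d["t"])
P=[(-70,-95,80,211,146),(70,95,80,568,382),(70,-95,80,238,393),(-82,175,80,722,97),(82,175,80,712,395),(82,-175,80,100,415),(-82,95,80,583,104),(82,95,80,583,395),(82,-95,80,220,412)]
P=np.array(P,float);uv=(P[:,3:]+.5)/3.2-.5+[190,90]
def W(p,L):
    a=p[2];L=np.atleast_2d(L)/1000;return np.c_[p[0]+np.cos(a)*L[:,0]-np.sin(a)*L[:,1],p[1]+np.sin(a)*L[:,0]+np.cos(a)*L[:,1],L[:,2]]
r=least_squares(lambda p:(proj(c,W(p,P[:,:3]))-uv).ravel(),[.55,-.01,0],loss="soft_l1")
p=r.x;print(p[:2],np.degrees(p[2]));print((proj(c,W(p,P[:,:3]))-uv).round(1).tolist())
np.save("ch.npy",p)
im=cv2.resize(d["f"][90:250,190:440],None,fx=3.2,fy=3.2,interpolation=cv2.INTER_CUBIC)[:,:,::-1].copy()
def q(L): return ((proj(c,W(p,L))-[190,90]+.5)*3.2).astype(int)
for L in([(-70,-95,80),(70,-95,80),(70,95,80),(-70,95,80)],[(-82,-175,80),(82,-175,80),(82,175,80),(-82,175,80)],[(-70,-95,8),(70,-95,8),(70,95,8),(-70,95,8)]):
    cv2.polylines(im,[q(L)],True,(0,255,0),1)
for x in(-58,58):
    for y in(-145,145): cv2.circle(im,tuple(int(v) for v in q((x,y,124.5))[0]),4,(0,0,255),-1)
cv2.imwrite("pics/fit.png",im)
E
python3 fit.py
```

```text
[ 0.56564567 -0.01306552] 2.0541454209270325
[[-0.1, -1.5], [1.0, -0.4], [-0.4, -0.1], [2.2, -0.0], [-0.1, 0.2], [-0.1, 0.8], [-2.8, -0.3], [-3.8, 1.8], [5.8, 0.2]]
```

View pics/fit.png

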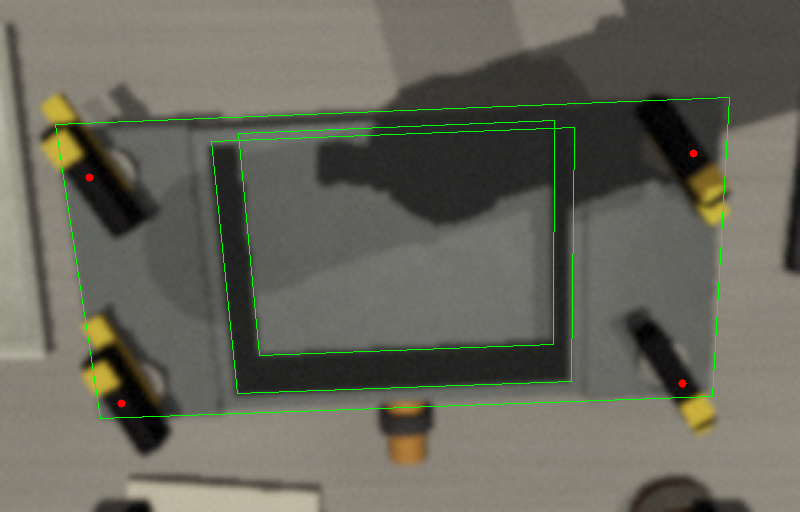

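The fit lies well on the rim: chamber at about (0.566, -0.013), yaw 2°. That's good enough for placing pots, and I'll refine it for the lid. Next is pot 1.

```bash
python3 -m pendant '91 279 239 0 0 -90;91 279 239 0 0 -90;91 279 239 0 0 -90;91 279 239 0 0 -90;91 279 239 0 0 -90;91 279 239 0 0 -90;91 279 239 0 0 -90;91 279 239 0 0 -90;91 279 239 0 0 -90;91 279 239 0 0 -90;91 279 239 0 0 -90;91 279 239 0 0 -90;91 279 239 0 0 -90;91 279 239 0 0 -90;91 279 239 0 0 -90;91 279 239 0 0 -90' 66
cat > look.py <<'E'
from h import *
pose();c=cam("wrist");f=eyes.grab_frame("wrist")
b=blobs(f,(108,140,60),(125,255,255),60);print("blue",b,[atz(c,x[0],.0638).round(4).tolist()[:2] for x in b])
c=cam("side");f=eyes.grab_frame("side")
b=blobs(f,(108,140,60),(125,255,255),60);print("side",b,[atz(c,x[0],.0638).round(4).tolist()[:2] for x in b])
E
python3 look.py; python3 -c "
from h import *
plan([.4497,.2784,.028],-90)"
```

```text
time_s: 4.87
position: [0.4491, 0.2783, 0.1821]
orientation: [-0.706, 0.708, 0.0, 0.001]
contact_force: [-0.5, -0.3, -0.5]
opening: 0.0658
gripper_force: 0.0
t 4.87 tcp [0.4491 0.2783 0.1821] x-ang -90.13 zax [ 0.001  0.001 -1.   ] q [ 0.86  0.26 -0.3   0.   -1.   -0.86] F [-0.5 -0.3 -0.5] op 0.0658 gf 0.0
blue [([228.0, 189.0], 2154), ([328.4, 174.8], 78), ([317.4, 201.5], 1017), ([261.8, 275.3], 150)] [[0.5388, 0.2754], [0.4424, 0.2617], [0.453, 0.2882], [0.5123, 0.3699]]
side [([284.8, 271.0], 322), ([324.1, 286.8], 344), ([263.0, 300.4], 444)] [[0.538, 0.2783], [0.4488, 0.2825], [0.5316, 0.3673]]
shift [  0.   -0.4 153.7] turn [-0.03  0.03 -0.1 ]
```

```bash
python3 -m pendant '0 0 35 0 0 0;0 0 70 0 0 0;0 0 105 0 0 0;0 0 130 0 0 0;0 0 145 0 0 0;0 0 154 0 0 0;0 0 154 0 0 0' && python3 -m pendant '0 0 0 0 0 0;0 0 0 0 0 0;0 0 0 0 0 0;0 0 0 0 0 0;0 0 0 0 0 0;0 0 0 0 0 0' 40 40 && python3 -m pendant '0 0 -15 0 0 0;0 0 -40 0 0 0;0 0 -75 0 0 0;0 0 -110 0 0 0;0 0 -140 0 0 0;0 0 -152 0 0 0;0 0 -152 0 0 0'
python3 - <<'E'
from h import *
pose();p=np.load("ch.npy")
for y in(-.06,0,.06):
    X=[p[0]-np.sin(p[2])*y,p[1]+np.cos(p[2])*y,.18];print(X);plan(X,-88)
E
```

```text
time_s: 5.55
position: [0.4486, 0.2776, 0.0255]
orientation: [-0.707, 0.708, -0.0, -0.002]
contact_force: [0.6, 0.1, 0.5]
opening: 0.0659
gripper_force: 0.0
time_s: 6.05
position: [0.4498, 0.279, 0.0284]
orientation: [-0.707, 0.707, -0.0, 0.001]
contact_force: [-0.8, 1.0, 4.6]
opening: 0.0492
gripper_force: 41.7
time_s: 6.63
position: [0.4507, 0.2798, 0.1831]
orientation: [-0.707, 0.707, -0.0, 0.004]
contact_force: [0.6, 0.6, -1.4]
opening: 0.0496
gripper_force: 41.8
t 6.63 tcp [0.4507 0.2798 0.1831] x-ang -90.01 zax [ 0.006  0.006 -1.   ] q [ 0.86  0.26 -0.3   0.   -1.   -0.86] F [ 0.6  0.6 -1.4] op 0.0496 gf 41.8
[np.float64(0.5677963049366522), np.float64(-0.07302696697993893), 0.18]
shift [ 352.8 -117.2    1.7] turn [-0.33  0.32 -2.01]
[np.float64(0.5656456696664364), np.float64(-0.013065522968520211), 0.18]
shift [ 292.8 -115.     2.1] turn [-0.33  0.32 -2.01]
[np.float64(0.5634950343962205), np.float64(0.04689592104289852), 0.18]
shift [ 232.9 -112.8    2.4] turn [-0.33  0.32 -2.01]
```

```bash
python3 -m pendant '30 -10 0 0 0 -2;70 -23 0 0 0 -2;110 -36 0 0 0 -2;150 -50 0 0 0 -2;190 -63 0 0 0 -2;230 -76 0 0 0 -2;270 -90 0 0 0 -2;310 -103 0 0 0 -2;340 -113 0 0 0 -2;353 -117 0 0 0 -2;353 -117 0 0 0 -2;353 -117 0 0 0 -2' 
python3 -c "
from h import *
pose();plan([.5678,-.073,.033],-88)"
```

```text
time_s: 7.63
position: [0.565, -0.0751, 0.1774]
orientation: [0.718, -0.696, -0.001, 0.001]
contact_force: [0.3, -0.3, -3.1]
opening: 0.049
gripper_force: 41.9
t 7.63 tcp [ 0.565  -0.0751  0.1774] x-ang -88.16 zax [-0.004  0.    -1.   ] q [ 0.15  0.34 -0.21 -0.   -1.03 -0.12] F [ 0.3 -0.3 -3.1] op 0.049 gf 41.9
shift [ -1.9  -3.4 144.4] turn [ 0.2   0.02 -0.16]
```

```bash
python3 -m pendant '0 -2 30 0 0 0;0 -2 65 0 0 0;0 -2 100 0 0 0;0 -2 125 0 0 0;0 -2 138 0 0 0;0 -2 143 0 0 0;0 -2 145 0 0 0;0 -2 145 0 0 0' && python3 -c "
from h import *
pose();plan([.5678,-.073,.032],-88)"
```

```text
time_s: 8.3
position: [0.5683, -0.0735, 0.0345]
orientation: [0.72, -0.694, 0.0, -0.0]
contact_force: [-0.1, -0.5, -1.8]
opening: 0.0495
gripper_force: 42.0
t 8.3 tcp [ 0.5683 -0.0735  0.0345] x-ang -87.94 zax [ 0. -0. -1.] q [ 0.15  0.51 -0.35  0.   -0.71 -0.12] F [-0.1 -0.5 -1.8] op 0.0495 gf 42.0
shift [-0.5  0.5  2.5] turn [-0.02 -0.    0.06]
```

```bash
python3 -m pendant '0 0 2 0 0 0;0 0 3 0 0 0;0 0 3 0 0 0' && python3 -m pendant '0 0 0 0 0 0;0 0 0 0 0 0;0 0 0 0 0 0;0 0 0 0 0 0' 64 && python3 -m pendant '0 0 -10 0 0 0;0 0 -40 0 0 0;0 0 -80 0 0 0;0 0 -120 0 0 0;0 0 -150 0 0 0;0 0 -150 0 0 0' && python3 look.py && python3 -c "
from h import *
plan([.5385,.2765,.18],-90)"
```

```text
time_s: 8.55
position: [0.5689, -0.0743, 0.0324]
orientation: [0.719, -0.695, 0.001, -0.001]
contact_force: [-0.7, -0.1, 0.0]
opening: 0.0488
gripper_force: 42.0
time_s: 8.88
position: [0.5682, -0.0746, 0.0316]
orientation: [0.719, -0.695, 0.0, -0.0]
contact_force: [0.3, 0.0, 0.3]
opening: 0.0637
gripper_force: 0.0
time_s: 9.38
position: [0.5723, -0.0747, 0.1902]
orientation: [0.72, -0.694, 0.006, -0.005]
contact_force: [0.0, 0.7, -0.3]
opening: 0.064
gripper_force: 0.0
t 9.38 tcp [ 0.5723 -0.0747  0.1902] x-ang -87.95 zax [ 0.016 -0.    -1.   ] q [ 0.15  0.33 -0.19  0.   -1.04 -0.12] F [ 0.   0.7 -0.3] op 0.064 gf 0.0
blue [([327.0, 189.6], 1791)] [[0.5686, -0.075]]
side [([284.6, 270.9], 329), ([262.8, 300.2], 450)] [[0.5385, 0.2782], [0.5322, 0.367]]
shift [-351.7   18.2    3.8] turn [-0.25  0.05  1.95]
```

```bash
python3 -m pendant '-40 2 0 0 0 2;-81 4 0 0 0 2;-122 6 0 0 0 2;-163 8 0 0 0 2;-204 10 0 0 0 2;-245 12 0 0 0 2;-286 14 0 0 0 2;-320 16 0 0 0 2;-340 17 0 0 0 2;-351 17 0 0 0 2;-351 17 0 0 0 2;-351 17 0 0 0 2;-351 17 0 0 0 2' 66 && python3 look.py && python3 -c "
from h import *
plan([.5387,.2762,.028],-90)"
```

```text
time_s: 10.57
position: [0.5389, 0.2742, 0.1807]
orientation: [-0.706, 0.708, 0.0, -0.001]
contact_force: [-0.6, -0.4, -0.8]
opening: 0.0657
gripper_force: 0.0
t 10.57 tcp [0.5389 0.2742 0.1807] x-ang -90.11 zax [-0.001 -0.001 -1.   ] q [ 0.74  0.39 -0.12 -0.   -1.07 -0.74] F [-0.6 -0.4 -0.8] op 0.0657 gf 0.0
blue [([314.3, 179.2], 130), ([314.4, 204.1], 866), ([327.1, 275.5], 1616)] [[0.5452, 0.2613], [0.5453, 0.2861], [0.5328, 0.365]]
side [([342.1, 189.5], 173), ([284.8, 271.4], 298), ([263.2, 300.4], 434)] [[0.5712, -0.0809], [0.5374, 0.2793], [0.5313, 0.3671]]
shift [ -2.1   0.4 153.2] turn [ 0.03 -0.03 -0.14]
```

```bash
python3 -m pendant '-2 0 35 0 0 0;-2 0 70 0 0 0;-2 0 105 0 0 0;-2 0 130 0 0 0;-2 0 145 0 0 0;-2 0 153 0 0 0;-2 0 153 0 0 0' && python3 -m pendant '0 0 0 0 0 0;0 0 0 0 0 0;0 0 0 0 0 0;0 0 0 0 0 0;0 0 0 0 0 0;0 0 0 0 0 0' 40 40 && python3 -m pendant '0 0 -15 0 0 0;0 0 -40 0 0 0;0 0 -75 0 0 0;0 0 -110 0 0 0;0 0 -140 0 0 0;0 0 -152 0 0 0;0 0 -152 0 0 0;0 0 -152 0 0 0' && python3 -c "
from h import *
pose();plan([.5657,-.013,.18],-88)"
```

```text
time_s: 11.25
position: [0.5384, 0.276, 0.0266]
orientation: [-0.706, 0.708, 0.0, -0.002]
contact_force: [0.1, -0.1, 0.3]
opening: 0.0663
gripper_force: 0.0
time_s: 11.75
position: [0.5398, 0.2782, 0.0297]
orientation: [-0.707, 0.707, -0.0, 0.001]
contact_force: [-0.4, -1.2, 5.4]
opening: 0.0494
gripper_force: 41.9
time_s: 12.42
position: [0.5385, 0.2777, 0.18]
orientation: [-0.707, 0.707, 0.001, 0.0]
contact_force: [-0.6, -0.2, -2.1]
opening: 0.0495
gripper_force: 41.8
t 12.42 tcp [0.5385 0.2777 0.18  ] x-ang -90.06 zax [-0.001  0.001 -1.   ] q [ 0.74  0.39 -0.12 -0.   -1.06 -0.74] F [-0.6 -0.2 -2.1] op 0.0495 gf 41.8
shift [290.6 -27.5  -0.3] turn [ 0.04  0.05 -2.06]
```

```bash
python3 -m pendant '30 -3 0 0 0 -2;70 -7 0 0 0 -2;110 -10 0 0 0 -2;150 -14 0 0 0 -2;190 -18 0 0 0 -2;230 -22 0 0 0 -2;260 -24 0 0 0 -2;280 -27 0 0 0 -2;290 -27 0 0 0 -2;290 -27 0 0 0 -2;290 -27 0 0 0 -2;290 -27 0 0 0 -2' && python3 -c "
from h import *
pose();plan([.5657,-.013,.033],-88)"
```

```text
time_s: 13.42
position: [0.5654, -0.0115, 0.1792]
orientation: [0.719, -0.695, -0.001, 0.001]
contact_force: [0.2, 0.3, -0.9]
opening: 0.049
gripper_force: 41.8
t 13.42 tcp [ 0.5654 -0.0115  0.1792] x-ang -88.0 zax [-0.002 -0.    -1.   ] q [ 0.27  0.33 -0.22 -0.   -1.03 -0.23] F [ 0.2  0.3 -0.9] op 0.049 gf 41.8
shift [  1.5  -0.5 146.2] turn [ 0.11 -0.    0.  ]
```

```bash
python3 -m pendant '1 0 30 0 0 0;1 0 65 0 0 0;1 0 100 0 0 0;1 0 125 0 0 0;1 0 138 0 0 0;1 0 143 0 0 0;1 0 146 0 0 0;1 0 147 0 0 0;1 0 147 0 0 0' && python3 -m pendant '0 0 0 0 0 0;0 0 0 0 0 0;0 0 0 0 0 0;0 0 0 0 0 0' 64 && python3 -m pendant '0 0 -10 0 0 0;0 0 -40 0 0 0;0 0 -80 0 0 0;0 0 -120 0 0 0;0 0 -147 0 0 0;0 0 -147 0 0 0;0 0 -147 0 0 0' && python3 look.py && python3 -c "
from h import *
plan([.532,.366,.18],-90)"
```

```text
time_s: 14.17
position: [0.567, -0.0125, 0.0343]
orientation: [0.72, -0.694, 0.001, -0.001]
contact_force: [-0.3, 0.2, -1.4]
opening: 0.0491
gripper_force: 42.1
time_s: 14.5
position: [0.5664, -0.0133, 0.034]
orientation: [0.719, -0.695, 0.0, -0.001]
contact_force: [-0.5, 0.6, -0.5]
opening: 0.0639
gripper_force: 0.0
time_s: 15.08
position: [0.5669, -0.0131, 0.1834]
orientation: [0.719, -0.695, 0.002, -0.003]
contact_force: [-0.1, -0.7, -0.1]
opening: 0.0642
gripper_force: 0.0
t 15.08 tcp [ 0.5669 -0.0131  0.1834] x-ang -88.04 zax [ 0.006  0.002 -1.   ] q [ 0.26  0.32 -0.21 -0.   -1.03 -0.23] F [-0.1 -0.7 -0.1] op 0.0642 gf 0.0
blue [([322.8, 125.0], 2497), ([322.2, 190.2], 2000)] [[0.5683, -0.0752], [0.5667, -0.0142]]
side [([342.1, 189.5], 171), ([332.3, 202.3], 66), ([263.1, 300.3], 447)] [[0.5712, -0.0809], [0.5663, -0.0079], [0.5316, 0.367]]
shift [-3.803e+02  2.030e+01  2.000e-01] turn [0.06 0.02 1.94]
```

```bash
python3 -m pendant '-40 2 0 0 0 2;-81 4 0 0 0 2;-122 6 0 0 0 2;-163 8 0 0 0 2;-204 10 0 0 0 2;-245 12 0 0 0 2;-286 15 0 0 0 2;-327 17 0 0 0 2;-355 19 0 0 0 2;-372 20 0 0 0 2;-380 20 0 0 0 2;-380 20 0 0 0 2;-380 20 0 0 0 2' 66 && python3 look.py && python3 -c "
from h import *
plan([.532,.366,.028],-90)"
```

```text
time_s: 16.27
position: [0.5327, 0.3646, 0.1795]
orientation: [-0.707, 0.708, -0.0, -0.001]
contact_force: [-0.8, 0.4, 0.4]
opening: 0.0658
gripper_force: 0.0
t 16.27 tcp [0.5327 0.3646 0.1795] x-ang -90.08 zax [-0.002 -0.002 -1.   ] q [ 0.85  0.46 -0.01 -0.   -1.11 -0.85] F [-0.8  0.4  0.4] op 0.0658 gf 0.0
blue [([320.3, 194.7], 1791)] [[0.5334, 0.3665]]
side [([337.2, 195.2], 361), ([263.0, 300.6], 393)] [[0.5702, -0.0467], [0.5314, 0.3677]]
shift [ -2.1   1.  152.2] turn [ 0.04 -0.04 -0.14]
```

```bash
python3 -m pendant '-2 0 35 0 0 0;-2 0 70 0 0 0;-2 0 105 0 0 0;-2 0 130 0 0 0;-2 0 145 0 0 0;-2 0 152 0 0 0;-2 0 152 0 0 0' && python3 -m pendant '0 0 0 0 0 0;0 0 0 0 0 0;0 0 0 0 0 0;0 0 0 0 0 0;0 0 0 0 0 0;0 0 0 0 0 0' 40 40 && python3 -m pendant '0 0 -15 0 0 0;0 0 -40 0 0 0;0 0 -75 0 0 0;0 0 -110 0 0 0;0 0 -140 0 0 0;0 0 -152 0 0 0;0 0 -152 0 0 0;0 0 -152 0 0 0' && python3 -c "
from h import *
pose();plan([.5635,.048,.18],-88)"
```

```text
time_s: 16.95
position: [0.5326, 0.3658, 0.0268]
orientation: [-0.706, 0.708, -0.0, -0.002]
contact_force: [0.6, -0.5, -0.1]
opening: 0.0659
gripper_force: 0.0
time_s: 17.45
position: [0.5337, 0.3683, 0.03]
orientation: [-0.707, 0.707, -0.0, 0.001]
contact_force: [-0.4, -0.4, 6.0]
opening: 0.0492
gripper_force: 41.9
time_s: 18.12
position: [0.5323, 0.3678, 0.18]
orientation: [-0.707, 0.707, 0.001, -0.0]
contact_force: [0.2, 0.3, -2.1]
opening: 0.0489
gripper_force: 41.7
t 18.12 tcp [0.5323 0.3678 0.18  ] x-ang -90.05 zax [-0.001  0.001 -1.   ] q [ 0.85  0.46 -0.01 -0.   -1.11 -0.85] F [ 0.2  0.3 -2.1] op 0.0489 gf 41.7
shift [ 3.197e+02 -3.150e+01 -3.000e-01] turn [ 0.05  0.04 -2.05]
```

```bash
python3 -m pendant '30 -3 0 0 0 -2;70 -7 0 0 0 -2;110 -10 0 0 0 -2;150 -14 0 0 0 -2;190 -18 0 0 0 -2;230 -22 0 0 0 -2;265 -26 0 0 0 -2;295 -29 0 0 0 -2;312 -31 0 0 0 -2;319 -31 0 0 0 -2;319 -31 0 0 0 -2;319 -31 0 0 0 -2' && python3 look.py && python3 -c "
from h import *
plan([.5635,.048,.033],-88)"
```

```text
time_s: 19.12
position: [0.563, 0.0488, 0.1788]
orientation: [0.719, -0.695, -0.001, 0.001]
contact_force: [-0.0, 1.9, -0.8]
opening: 0.0489
gripper_force: 41.7
t 19.12 tcp [0.563  0.0488 0.1788] x-ang -88.07 zax [-0.003 -0.    -1.   ] q [ 0.37  0.33 -0.22 -0.   -1.03 -0.34] F [-0.   1.9 -0.8] op 0.0489 gf 41.7
blue [([318.8, 45.9], 3383), ([318.6, 124.0], 2597), ([321.5, 278.1], 9026)] [[0.5688, -0.0767], [0.5671, -0.0144], [0.5594, 0.1415]]
side [([324.8, 159.8], 110), ([337.2, 195.0], 359)] [[0.6923, -0.2247], [0.5706, -0.0477]]
shift [  1.8  -0.2 146.5] turn [ 0.08 -0.01  0.03]
```

```bash
python3 -m pendant '1 0 30 0 0 0;1 0 65 0 0 0;1 0 100 0 0 0;1 0 125 0 0 0;1 0 138 0 0 0;1 0 143 0 0 0;1 0 146 0 0 0;1 0 147 0 0 0;1 0 147 0 0 0' && python3 -m pendant '0 0 0 0 0 0;0 0 0 0 0 0;0 0 0 0 0 0;0 0 0 0 0 0' 64 && python3 -m pendant '0 0 -10 0 0 0;0 0 -40 0 0 0;0 0 -80 0 0 0;0 0 -120 0 0 0;0 0 -147 0 0 0;0 0 -160 0 0 0;0 0 -160 0 0 0' && python3 -c "
from h import *
pose();plan([.5,-.15,.38],180)"
```

```text
time_s: 19.97
position: [0.5648, 0.0487, 0.0343]
orientation: [0.72, -0.694, 0.001, -0.001]
contact_force: [-0.7, 0.4, -1.6]
opening: 0.0494
gripper_force: 41.9
time_s: 20.3
position: [0.5642, 0.0479, 0.0339]
orientation: [0.719, -0.695, 0.0, -0.001]
contact_force: [-1.1, -0.2, -0.4]
opening: 0.0638
gripper_force: 0.0
time_s: 20.88
position: [0.566, 0.0482, 0.1987]
orientation: [0.719, -0.695, 0.003, -0.004]
contact_force: [-0.1, 0.1, 0.3]
opening: 0.064
gripper_force: 0.0
t 20.88 tcp [0.566  0.0482 0.1987] x-ang -88.0 zax [ 0.01   0.002 -1.   ] q [ 0.37  0.31 -0.19  0.   -1.06 -0.34] F [-0.1  0.1  0.3] op 0.064 gf 0.0
shift [ 195.4   71.1 -182.4] turn [-0.33  0.54 91.99]
```

```bash
python3 -m pendant '195 71 -182 0 0 92;195 71 -182 0 0 92;195 71 -182 0 0 92;195 71 -182 0 0 92;195 71 -182 0 0 92;195 71 -182 0 0 92;195 71 -182 0 0 92;195 71 -182 0 0 92;195 71 -182 0 0 92;195 71 -182 0 0 92;195 71 -182 0 0 92;195 71 -182 0 0 92;195 71 -182 0 0 92;195 71 -182 0 0 92;195 71 -182 0 0 92;195 71 -182 0 0 92' && python3 - <<'E'
from h import *
pose();c=cam("wrist");f=eyes.grab_frame("wrist")
np.savez("w3.npz",f=f,K=c[0],R=c[1],t=c[2])
cv2.imwrite("pics/w3.png",cv2.resize(f[60:260,100:500],None,fx=2,fy=2,interpolation=cv2.INTER_CUBIC)[:,:,::-1])
h=cv2.cvtColor(f,cv2.COLOR_RGB2HSV);m=cv2.inRange(h,(3,160,120),(12,255,255))
n,l,st,ce=cv2.connectedComponentsWithStats(m);i=1+np.argmax(st[1:,4]);ys,xs=np.nonzero(l==i)
r=cv2.minAreaRect(np.c_[xs,ys].astype(np.float32));print(st[i],ce[i],r,cv2.boxPoints(r).round(1).tolist())
print([atz(c,q,.05).round(4).tolist() for q in cv2.boxPoints(r)],atz(c,ce[i],.05))
E
```

```text
time_s: 22.22
position: [0.4993, -0.1495, 0.3749]
orientation: [-0.001, 1.0, 0.0, -0.0]
contact_force: [-0.1, 0.5, 1.1]
opening: 0.0638
gripper_force: 0.0
t 22.22 tcp [ 0.4993 -0.1495  0.3749] x-ang -179.91 zax [-0.001  0.    -1.   ] q [ 0.02  0.14  0.02 -0.   -1.46 -1.59] F [-0.1  0.5  1.1] op 0.0638 gf 0.0
[218 152  12  56 389] [223.80462725 179.54498715] ((223.83349609375, 179.61288452148438), (55.32219696044922, 7.256422519683838), 84.47245788574219) [[217.60000610351562, 152.39999389648438], [224.8000030517578, 151.6999969482422], [230.10000610351562, 206.8000030517578], [222.89999389648438, 207.5]]
[[0.488, -0.3206, 0.05], [0.4869, -0.3086, 0.05], [0.5831, -0.3086, 0.05], [0.5844, -0.3215, 0.05]] [ 0.53406913 -0.31485317  0.05      ]
```

View pics/w3.png

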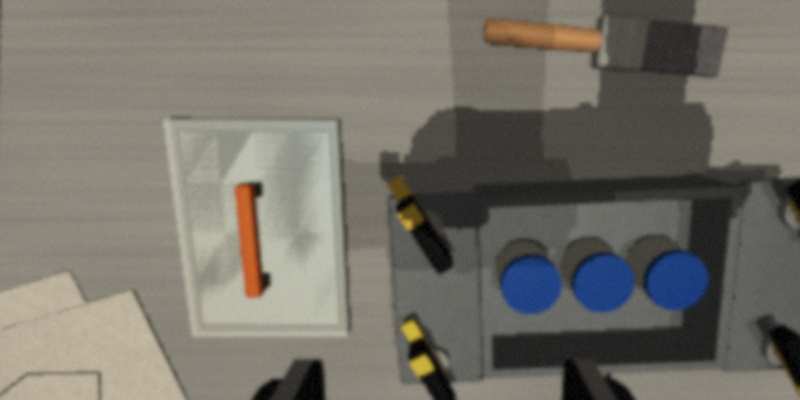

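All three blue pots stand in the chamber, at crop (530,283), (602,282) and (677,280). The lid's handle runs along world x, from (246,185) to (254,296).

```bash
python3 - <<'E'
from h import *
d=np.load("w3.npz");c=(d["K"],d["R"],d["t"])
q=[atz(c,((u+.5)/2-.5+100,(v+.5)/2-.5+60),.014) for u,v in((166,119),(340,120),(348,335),(193,335))]
print(np.round(q,4).tolist(),np.mean(q,0))
for a,b in((0,3),(1,2)): print(np.degrees(np.arctan2((q[b]-q[a])[1],(q[b]-q[a])[0])),np.linalg.norm(q[b]-q[a]))
for z in (.42,): plan([.5356,-.315,.2],180)
E
```

```text
[[0.4358, -0.388, 0.014], [0.4365, -0.2378, 0.014], [0.6369, -0.2404, 0.014], [0.637, -0.3903, 0.014]] [ 0.5365263  -0.31412059  0.014     ]
-0.6635283818950476 0.20119006233527612
-0.7695264051866022 0.20037403229528714
shift [ -36.2 -165.5  175. ] turn [ 0.   -0.04  0.07]
```

```bash
python3 -m pendant '-37 -165 230 0 0 0.5;-37 -165 230 0 0 0.5;-37 -165 230 0 0 0.5;-37 -165 230 0 0 0.5;-37 -165 230 0 0 0.5;-37 -165 230 0 0 0.5;-37 -165 230 0 0 0.5;-37 -165 230 0 0 0.5;-37 -165 230 0 0 0.5;-37 -165 230 0 0 0.5' 45 && python3 - <<'E'
from h import *
pose();c=cam("wrist");f=eyes.grab_frame("wrist")
h=cv2.cvtColor(f,cv2.COLOR_RGB2HSV);m=cv2.inRange(h,(3,160,120),(12,255,255))
n,l,st,ce=cv2.connectedComponentsWithStats(m);i=1+np.argmax(st[1:,4]);ys,xs=np.nonzero(l==i)
r=cv2.minAreaRect(np.c_[xs,ys].astype(np.float32));print(st[i],ce[i])
q=[atz(c,q,.05) for q in cv2.boxPoints(r)];print(np.round(q,4).tolist(),np.mean(q,0))
plan([.536,-.3145,.026],179.5)
E
```

```text
time_s: 23.1
position: [0.5369, -0.3147, 0.1461]
orientation: [0.004, 1.0, -0.0, 0.0]
contact_force: [0.8, 0.2, 0.1]
opening: 0.0451
gripper_force: 0.0
t 23.1 tcp [ 0.5369 -0.3147  0.1461] x-ang 179.52 zax [ 0.001 -0.001 -1.   ] q [-0.27  0.45 -0.12  0.   -1.   -1.31] F [0.8 0.2 0.1] op 0.0451 gf 0.0
[313 225  13  24 266] [318.4887218  237.56015038]
[[0.5612, -0.3218, 0.05], [0.5613, -0.3108, 0.05], [0.5845, -0.3109, 0.05], [0.5844, -0.3222, 0.05]] [ 0.57286984 -0.31642456  0.05      ]
shift [1.600e+00 1.000e-01 1.211e+02] turn [-0.07  0.16  0.04]
```

```bash
python3 -m pendant '1 -1 30 0 0 0;1 -1 60 0 0 0;1 -1 90 0 0 0;1 -1 108 0 0 0;1 -1 116 0 0 0;1 -1 120 0 0 0;1 -1 120 0 0 0;1 -1 120 0 0 0' && python3 -m pendant '0 0 0 0 0 0;0 0 0 0 0 0;0 0 0 0 0 0;0 0 0 0 0 0;0 0 0 0 0 0;0 0 0 0 0 0;0 0 0 0 0 0;0 0 0 0 0 0' 5 80 && python3 -c "
from h import *
pose()"
```

```text
time_s: 23.82
position: [0.5369, -0.3158, 0.0274]
orientation: [0.004, 1.0, -0.001, 0.002]
contact_force: [0.3, 0.6, 0.5]
opening: 0.0448
gripper_force: 0.0
time_s: 24.48
position: [0.5363, -0.316, 0.027]
orientation: [0.004, 1.0, -0.001, 0.001]
contact_force: [-0.5, -0.2, 5.7]
opening: 0.0124
gripper_force: 79.8
t 24.48 tcp [ 0.5363 -0.316   0.027 ] x-ang 179.5 zax [ 0.002 -0.001 -1.   ] q [-0.27  0.58 -0.23  0.   -0.75 -1.31] F [-0.5 -0.2  5.7] op 0.0124 gf 79.8
```

```bash
python3 -m pendant '0 0 -10 0 0 0;0 0 -30 0 0 0;0 0 -60 0 0 0;0 0 -95 0 0 0;0 0 -130 0 0 0;0 0 -165 0 0 0;0 0 -190 0 0 0;0 0 -200 0 0 0;0 0 -200 0 0 0;0 0 -200 0 0 0' && cat > ref.py <<'E'
from h import *
from scipy.ndimage import map_coordinates
def W(p,L):
    a=p[2];L=np.atleast_2d(L)/1000;return np.c_[p[0]+np.cos(a)*L[:,0]-np.sin(a)*L[:,1],p[1]+np.sin(a)*L[:,0]+np.cos(a)*L[:,1],L[:,2]]
E=[((-60,-95),(60,-95)),((70,-85),(70,85)),((-60,95),(60,95)),((-40,-175),(40,-175)),((-40,175),(40,175)),((82,-120),(82,-100)),((82,120),(82,100)),((-82,-100),(-82,-125)),((-82,100),(-82,125))]
im=[]
for k in("w1","w2","w3"):
    d=np.load(k+".npz");g=cv2.GaussianBlur(cv2.cvtColor(d["f"],cv2.COLOR_RGB2GRAY),(0,0),1).astype(float);im.append(((d["K"],d["R"],d["t"]),g))
p=np.load("ch.npy")
for it,w in enumerate((7,5,4,3,3)):
    obs=[]
    for j,(c,g) in enumerate(im):
        for e,(a,b) in enumerate(E):
            S=np.linspace(0,1,25)[:,None];L=np.c_[(1-S)*a+S*b,np.full(25,80.)] if 0 else np.c_[(1-S)*np.array(a)+S*np.array(b),np.full(25,80.)]
            uv=proj(c,W(p,L));t=uv[-1]-uv[0];t/=np.linalg.norm(t);n=np.array([-t[1],t[0]])
            s=np.arange(-w,w+.01,.25)
            for q,l in zip(uv,L):
                P=q+s[:,None]*n
                if P.min()<2 or P[:,0].max()>637 or P[:,1].max()>260: continue
                G=np.abs(np.gradient(map_coordinates(g,[P[:,1],P[:,0]],order=1)))
                i=G.argmax()
                if G[i]>1.2 and 1<i<len(s)-2: obs.append((j,e,l,q+s[i]*n,n))
    f=lambda p:np.array([(proj(im[j][0],W(p,l))[0]-u)@n for j,e,l,u,n in obs])
    r=least_squares(f,p,loss="soft_l1",f_scale=.5);p=r.x
    print(p[:2].round(4),np.degrees(p[2]).round(2),len(obs))
v=f(p)
for j in range(3): print([(e,int(sum(o[0]==j and o[1]==e for o in obs)),round(float(np.median([x for x,o in zip(v,obs) if o[0]==j and o[1]==e] or [99])),1)) for e in range(9)])
np.save("ch2.npy",p)
E
python3 ref.py; python3 -c "
from h import *
pose()"
```

```text
time_s: 25.32
position: [0.5343, -0.3148, 0.2236]
orientation: [0.005, 1.0, 0.001, -0.001]
contact_force: [-0.6, 0.5, -3.9]
opening: 0.0122
gripper_force: 78.5
[ 0.5657 -0.0146] 2.18 535
[ 0.5659 -0.0147] 2.17 557
[ 0.566  -0.0148] 2.18 569
[ 0.566  -0.0147] 2.16 554
[ 0.5659 -0.0147] 2.15 559
[(0, 25, -0.0), (1, 25, -0.3), (2, 25, -0.0), (3, 22, 0.5), (4, 21, -0.0), (5, 0, 99.0), (6, 0, 99.0), (7, 17, 1.3), (8, 23, -1.5)]
[(0, 25, 0.2), (1, 25, -0.3), (2, 19, -0.0), (3, 24, 0.7), (4, 20, -0.0), (5, 25, -0.0), (6, 25, -0.2), (7, 25, -1.5), (8, 21, 0.5)]
[(0, 12, 1.4), (1, 22, -0.3), (2, 25, -0.3), (3, 22, -1.0), (4, 23, -0.8), (5, 25, -0.0), (6, 25, -0.7), (7, 20, 0.1), (8, 18, -0.5)]
t 25.32 tcp [ 0.5343 -0.3148  0.2236] x-ang 179.42 zax [-0.002  0.002 -1.   ] q [-0.27  0.38 -0.01 -0.   -1.18 -1.31] F [-0.6  0.5 -3.9] op 0.0122 gf 78.5
```

```bash
python3 -m pendant '-2 20 0 0 0 -6;-4 45 0 0 0 -12;-6 70 0 0 0 -18;-8 95 0 0 0 -25;-10 120 0 0 0 -32;-12 145 0 0 0 -39;-14 170 0 0 0 -46;-16 195 0 0 0 -53;-19 220 0 0 0 -60;-21 240 0 0 0 -67;-23 260 0 0 0 -74;-25 280 0 0 0 -80;-26 292 0 0 0 -86;-27 298 0 0 0 -90;-27 300 0 0 0 -92.6;-27 300 0 0 0 -92.6;-27 300 0 0 0 -92.6;-27 300 0 0 0 -92.6;-27 300 0 0 0 -92.6' && python3 - <<'E'
from h import *
pose();plan([.5659,-.0147,.14],-87.85)
f=eyes.grab_frame("wrist");g=eyes.grab_frame("side")
cv2.imwrite("pics/l1.png",np.hstack([cv2.resize(f,(400,250)),cv2.resize(g[60:310,200:600],(400,250))])[:,:,::-1])
E
```

```text
time_s: 26.9
position: [0.5647, -0.0162, 0.2243]
orientation: [0.719, -0.695, -0.001, 0.001]
contact_force: [-0.4, -0.4, -3.8]
opening: 0.0128
gripper_force: 78.6
t 26.9 tcp [ 0.5647 -0.0162  0.2243] x-ang -88.01 zax [-0.002 -0.    -1.   ] q [ 0.26  0.29 -0.15 -0.   -1.13 -0.22] F [-0.4 -0.4 -3.8] op 0.0128 gf 78.6
shift [-1.5 -1.4 84.3] turn [ 0.11 -0.01 -0.16]
```

View pics/l1.png

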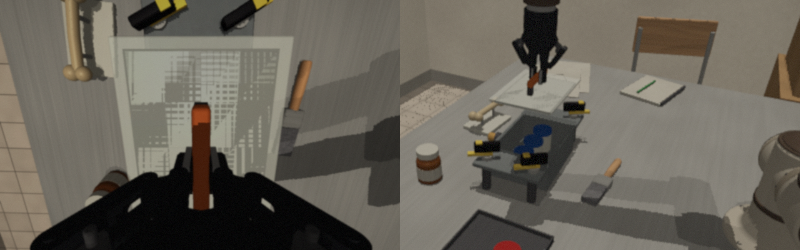

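The lid is held level and centred over the chamber, with its handle along the chamber's y.

```bash
python3 -m pendant '-1 -1 20 0 0 0;-1 -1 50 0 0 0;-1 -1 80 0 0 0;-1 -1 100 0 0 0;-1 -1 105 0 0 0;-1 -1 105 0 0 0;-1 -1 105 0 0 0;-1 -1 105 0 0 0' && python3 -c "
from h import *
pose();plan([.5659,-.0147,.101],-87.85)"
```

```text
time_s: 27.67
position: [0.5677, -0.0146, 0.1223]
orientation: [0.72, -0.694, 0.001, -0.002]
contact_force: [-0.4, 0.6, -3.7]
opening: 0.0125
gripper_force: 78.6
t 27.67 tcp [ 0.5677 -0.0146  0.1223] x-ang -87.91 zax [ 0.004  0.    -1.   ] q [ 0.26  0.39 -0.29  0.   -0.89 -0.22] F [-0.4  0.6 -3.7] op 0.0125 gf 78.6
shift [ 0.   1.9 21.3] turn [-0.24  0.02 -0.07]
```

```bash
python3 -m pendant '0 1 4 0 0 0;0 1 8 0 0 0;0 1 12 0 0 0;0 1 12 0 0 0;0 1 12 0 0 0' && python3 -m pendant '0 0 2 0 0 0;0 0 4 0 0 0;0 0 6 0 0 0;0 0 6 0 0 0' && python3 -c "
from h import *
pose();plan([.5659,-.0147,.101],-87.85)"
```

```text
time_s: 28.08
position: [0.5649, -0.0149, 0.1081]
orientation: [0.72, -0.694, -0.0, 0.0]
contact_force: [0.4, -0.5, -3.6]
opening: 0.0122
gripper_force: 78.6
time_s: 28.42
position: [0.5648, -0.0149, 0.1018]
orientation: [0.72, -0.694, -0.0, 0.0]
contact_force: [0.7, 0.4, -4.4]
opening: 0.012
gripper_force: 78.6
t 28.42 tcp [ 0.5648 -0.0149  0.1018] x-ang -87.94 zax [-0.001 -0.    -1.   ] q [ 0.26  0.41 -0.31 -0.   -0.85 -0.22] F [ 0.7  0.4 -4.4] op 0.012 gf 78.6
shift [-0.2 -1.1  0.8] turn [ 0.06 -0.   -0.09]
```

```bash
python3 -m pendant '0 -1 1 0 0 0;0 -1 1.5 0 0 0;0 -1 1.5 0 0 0;0 -1 1.5 0 0 0' && python3 -m pendant '0 0 0 0 0 0;0 0 0 0 0 0;0 0 0 0 0 0;0 0 0 0 0 0;0 0 0 0 0 0' 45 && python3 -c "
from h import *
pose()"
```

```text
time_s: 28.75
position: [0.5664, -0.0148, 0.1011]
orientation: [0.72, -0.694, 0.0, -0.0]
contact_force: [0.4, -0.1, -2.9]
opening: 0.0125
gripper_force: 78.9
time_s: 29.17
position: [0.5664, -0.0148, 0.1011]
orientation: [0.72, -0.694, 0.0, -0.0]
contact_force: [0.3, 0.5, -1.1]
opening: 0.0449
gripper_force: 0.0
t 29.17 tcp [ 0.5664 -0.0148  0.1011] x-ang -87.93 zax [ 0.001  0.    -1.   ] q [ 0.26  0.41 -0.31  0.   -0.85 -0.22] F [ 0.3  0.5 -1.1] op 0.0449 gf 0.0
```

```bash
python3 -m pendant '0 0 -20 0 0 0;0 0 -55 0 0 0;0 0 -95 0 0 0;0 66 -280 0 0 92;0 66 -280 0 0 92;0 66 -280 0 0 92;0 66 -280 0 0 92;0 66 -280 0 0 92;0 66 -280 0 0 92;0 66 -280 0 0 92;0 66 -280 0 0 92;0 66 -280 0 0 92;0 66 -280 0 0 92;0 66 -280 0 0 92;0 66 -280 0 0 92;0 66 -280 0 0 92;0 66 -280 0 0 92;0 66 -280 0 0 92;0 66 -280 0 0 92' && python3 - <<'E'
from h import *
pose();c=cam("wrist");f=eyes.grab_frame("wrist")
np.savez("w4.npz",f=f,K=c[0],R=c[1],t=c[2])
p=np.load("ch2.npy")
def W(L):
    a=p[2];L=np.atleast_2d(L)/1000;return np.c_[p[0]+np.cos(a)*L[:,0]-np.sin(a)*L[:,1],p[1]+np.sin(a)*L[:,0]+np.cos(a)*L[:,1],L[:,2]]
im=cv2.resize(f[90:250,190:440],None,fx=3.2,fy=3.2,interpolation=cv2.INTER_CUBIC)[:,:,::-1].copy()
q=lambda L:((proj(c,W(L))-[190,90]+.5)*3.2).astype(int)
for L in([(-82,-175,80),(82,-175,80),(82,175,80),(-82,175,80)],[(-76,-102,88),(76,-102,88),(76,102,88),(-76,102,88)]): cv2.polylines(im,[q(L)],True,(0,255,0),1)
for x in(-58,58):
    for y in(-145,145): cv2.circle(im,tuple(int(v) for v in q((x,y,124.5))[0]),3,(0,0,255),-1)
cv2.imwrite("pics/l2.png",im)
y=blobs(f,(20,120,120),(32,255,255));print(y)
E
```

```text
time_s: 30.75
position: [0.5001, -0.0172, 0.3809]
orientation: [-0.002, 1.0, 0.0, 0.0]
contact_force: [0.5, 0.3, -0.3]
opening: 0.0448
gripper_force: 0.0
t 30.75 tcp [ 0.5001 -0.0172  0.3809] x-ang -179.8 zax [ 0.  0. -1.] q [ 0.29  0.1  -0.01 -0.   -1.47 -1.86] F [ 0.5  0.3 -0.3] op 0.0448 gf 0.0
[([211.8, 151.9], 79), ([213.0, 166.3], 103), ([427.7, 180.3], 134), ([224.3, 222.7], 71), ([225.0, 239.7], 82), ([422.2, 250.9], 78)]
```

View pics/l2.png

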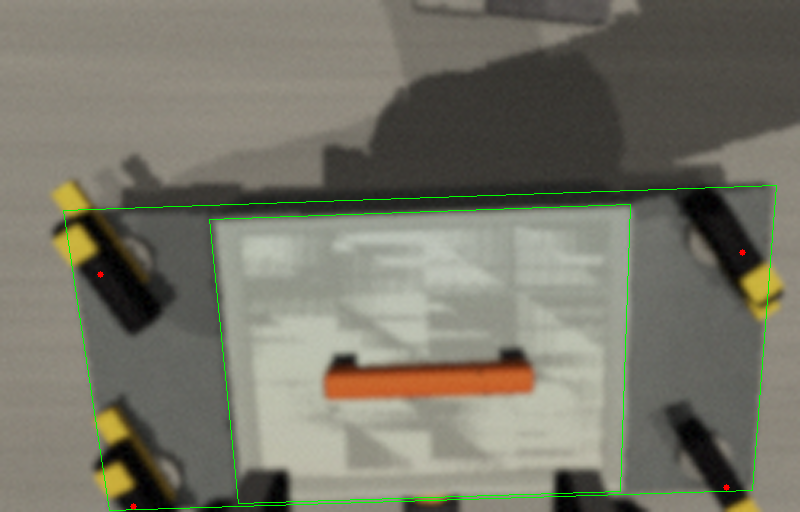

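The lid sits on the rim exactly where the model outline says it should, and the clamp axes match the bars. Now I'll get the clamp bar angles.

```bash
python3 - <<'E'
from h import *
p=np.load("ch2.npy");a=p[2]
for k in("w2","w4"):
    d=np.load(k+".npz");c=(d["K"],d["R"],d["t"]);f=d["f"];h=cv2.cvtColor(f,cv2.COLOR_RGB2HSV)
    m=((f.max(2)<38)|(cv2.inRange(h,(20,120,90),(32,255,255))>0)).astype(float)
    for n,x,y in(("A",-.058,.145),("B",-.058,-.145),("C",.058,-.145),("D",.058,.145)):
        o=np.array([p[0]+np.cos(a)*x-np.sin(a)*y,p[1]+np.sin(a)*x+np.cos(a)*y])
        t=np.arange(-.045,.0451,.001);X,Y=np.meshgrid(t,t)
        uv=proj(c,np.c_[o[0]+X.ravel(),o[1]+Y.ravel(),np.full(X.size,.1245)]).astype(np.float32)
        s=cv2.remap(m.astype(np.float32),uv[:,0].reshape(X.shape),uv[:,1].reshape(X.shape),cv2.INTER_LINEAR)>.5
        nn,l,st,ce=cv2.connectedComponentsWithStats(s.astype(np.uint8));i=1+np.argmax(st[1:,4])
        q=np.c_[X[l==i],Y[l==i]]*1000;r=cv2.minAreaRect(q.astype(np.float32))
        w,v=np.linalg.eigh(np.cov(q.T));an=np.degrees(np.arctan2(v[1,1],v[0,1]))%180
        print(k,n,o.round(4),"c",q.mean(0).round(1),"ang",an.round(1),"q~",round(38.2-an,1),"size",np.sqrt(w*12).round(1))
plan([.499,.128,.2],38)
E
```

```text
w2 A [0.5025 0.128 ] c [-7.6 -9.7] ang 38.7 q~ -0.5 size [18.4 44.8]
w2 B [ 0.5134 -0.1618] c [-2.9  3.2] ang 32.0 q~ 6.2 size [20.9 66.6]
w2 C [ 0.6293 -0.1575] c [-7.5  3.4] ang 23.4 q~ 14.8 size [22.1 67.5]
w2 D [0.6184 0.1323] c [-3.8 -3.1] ang 34.5 q~ 3.7 size [12.6 70.8]
w4 A [0.5025 0.128 ] c [ -9.6 -11.1] ang 37.6 q~ 0.6 size [15.5 46.6]
w4 B [ 0.5134 -0.1618] c [-4.6  2.9] ang 30.3 q~ 7.9 size [21.6 66.4]
w4 C [ 0.6293 -0.1575] c [ 4.4 13.1] ang 29.0 q~ 9.2 size [34.6 88.1]
w4 D [0.6184 0.1323] c [-6.2 -4.1] ang 34.4 q~ 3.8 size [12.1 71.4]
shift [  0.7 145.2 180.9] turn [1.0000e-02 0.0000e+00 1.4217e+02]
```

```bash
python3 -m pendant '-2 145 181 0 0 -110;-2 145 181 0 0 -110;-2 145 181 0 0 -110;-2 145 181 0 0 -110;-2 145 181 0 0 -110;-2 145 181 0 0 -110;-2 145 181 0 0 -110;-2 145 181 0 0 -110;-2 145 181 0 0 -110;-2 145 181 0 0 -110;-2 145 181 0 0 -110;-2 145 181 0 0 -110;-2 145 181 0 0 -110;-2 145 181 0 0 -110;-2 145 181 0 0 -110;-2 145 181 0 0 -110;-2 145 181 0 0 -110' 50 && python3 -m pendant '0 0 0 0 0 -106;0 0 0 0 0 -106;0 0 0 0 0 -106;0 0 0 0 0 -106;0 0 0 0 0 -106;0 0 0 0 0 -106;0 0 0 0 0 -106;0 0 0 0 0 -106;0 0 0 0 0 -106;0 0 0 0 0 -106;0 0 0 0 0 -106;0 0 0 0 0 -106;0 0 0 0 0 -106;0 0 0 0 0 -106;0 0 0 0 0 -106;0 0 0 0 0 -106;0 0 0 0 0 -106;0 0 0 0 0 -106' && python3 - <<'E'
from h import *
pose();plan([.5025,.128,.098],36)
f=eyes.grab_frame("wrist");cv2.imwrite("pics/a1.png",f[:,:,::-1])
E
```

```text
time_s: 32.22
position: [0.5021, 0.1278, 0.1998]
orientation: [0.82, -0.572, 0.0, -0.0]
contact_force: [-0.4, -0.0, -1.3]
opening: 0.0503
gripper_force: 0.0
time_s: 33.72
position: [0.5021, 0.1278, 0.1998]
orientation: [0.951, 0.308, 0.0, 0.0]
contact_force: [0.6, -0.2, 0.3]
opening: 0.05
gripper_force: 0.0
t 33.72 tcp [0.5021 0.1278 0.1998] x-ang 35.93 zax [ 0.  0. -1.] q [ 0.56  0.23 -0.3   0.   -1.04  1.63] F [ 0.6 -0.2  0.3] op 0.05 gf 0.0
shift [4.000e-01 1.000e-01 1.018e+02] turn [ 0.   -0.01 -0.07]
```

View pics/a1.png

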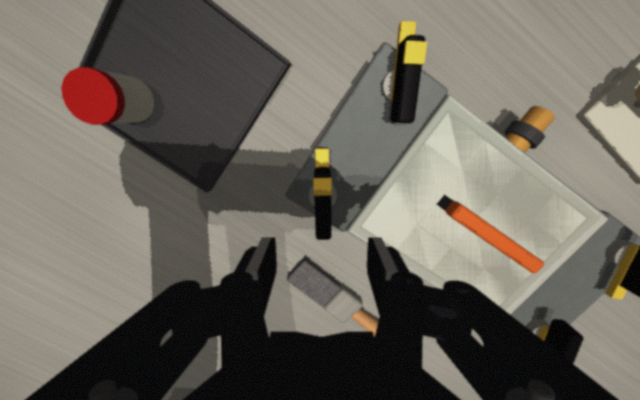

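Clamp A's bar stands vertical at column 322 in the view, centred between the fingers. Descend and grip.

```bash
python3 -m pendant '0 0 30 0 0 0;0 0 60 0 0 0;0 0 85 0 0 0;0 0 96 0 0 0;0 0 101 0 0 0;0 0 101 0 0 0;0 0 101 0 0 0' && python3 -m pendant '0 0 0 0 0 0;0 0 0 0 0 0;0 0 0 0 0 0;0 0 0 0 0 0;0 0 0 0 0 0;0 0 0 0 0 0;0 0 0 0 0 0' 5 50 && python3 -m pendant '0 0 0 0 0 5;0 0 0 0 0 10;0 0 0 0 0 15;0 0 0 0 0 20;0 0 0 0 0 20' && python3 -c "
from h import *
pose();print(sense()['ft_torque'])"
```

```text
time_s: 34.35
position: [0.5026, 0.1281, 0.0994]
orientation: [0.951, 0.309, 0.001, 0.0]
contact_force: [0.5, 0.4, 0.8]
opening: 0.0499
gripper_force: 0.0
time_s: 34.93
position: [0.5031, 0.1275, 0.1001]
orientation: [0.951, 0.31, 0.001, 0.0]
contact_force: [2.5, -6.3, 5.8]
opening: 0.0128
gripper_force: 52.1
time_s: 35.35
position: [0.5033, 0.1271, 0.1001]
orientation: [0.99, 0.138, 0.001, 0.0]
contact_force: [2.9, -6.4, 3.8]
opening: 0.0129
gripper_force: 52.0
t 35.35 tcp [0.5033 0.1271 0.1001] x-ang 15.9 zax [ 0.003 -0.001 -1.   ] q [ 0.56  0.35 -0.43  0.   -0.8   1.28] F [ 2.9 -6.4  3.8] op 0.0129 gf 52.0
[-1.77978526 -0.95671483 -0.14056451]
```

```bash
python3 -m pendant '0 0 0 0 0 6;0 0 0 0 0 12;0 0 0 0 0 18;0 0 0 0 0 24;0 0 0 0 0 30;0 0 0 0 0 36;0 0 0 0 0 41;0 0 0 0 0 43;0 0 0 0 0 43' && python3 -m pendant '0 0 0 0 0 0;0 0 0 0 0 0;0 0 0 0 0 0;0 0 0 0 0 0;0 0 0 0 0 0' 50 && python3 -m pendant '0 0 -20 0 0 0;0 0 -50 0 0 0;0 0 -80 0 0 0;0 0 -100 0 0 0;0 0 -100 0 0 0' && python3 - <<'E'
from h import *
pose();f=eyes.grab_frame("wrist");cv2.imwrite("pics/a2.png",f[:,:,::-1])
plan([.6293,-.1575,.2],25)
E
```

```text
time_s: 36.1
position: [0.5032, 0.1263, 0.1001]
orientation: [0.972, -0.233, 0.001, 0.001]
contact_force: [4.4, -9.5, 4.3]
opening: 0.013
gripper_force: 52.0
time_s: 36.52
position: [0.5018, 0.1282, 0.0987]
orientation: [0.973, -0.233, -0.0, -0.0]
contact_force: [0.6, 0.9, 0.2]
opening: 0.0498
gripper_force: 0.0
time_s: 36.93
position: [0.5046, 0.1292, 0.2038]
orientation: [0.973, -0.232, 0.004, -0.003]
contact_force: [0.1, 0.4, -0.2]
opening: 0.0502
gripper_force: 0.0
t 36.93 tcp [0.5046 0.1292 0.2038] x-ang -26.86 zax [ 0.009  0.004 -1.   ] q [ 0.56  0.23 -0.29  0.   -1.04  0.54] F [ 0.1  0.4 -0.2] op 0.0502 gf 0.0
shift [242.  198.2   1. ] turn [ -0.18  -0.29 -51.91]
```

View pics/a2.png

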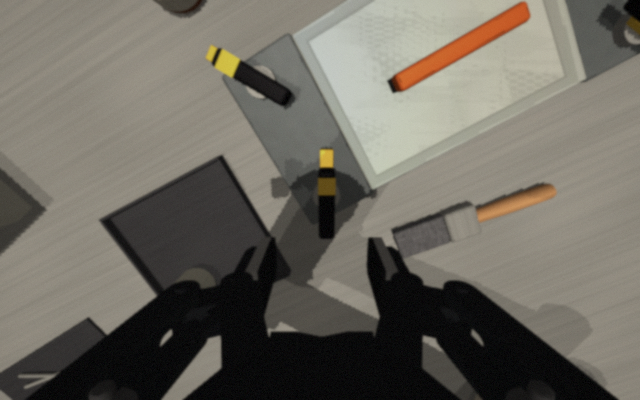

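Clamp A is now in line with the tool at about half-way and the lid is undisturbed. Clamp C next.

```bash
python3 -m pendant '30 24 0 0 0 -6;60 49 0 0 0 -12;90 73 0 0 0 -18;120 97 0 0 0 -25;150 122 0 0 0 -32;180 146 0 0 0 -39;207 168 0 0 0 -46;230 186 0 0 0 -51;243 197 0 0 0 -52;243 197 0 0 0 -52;243 197 0 0 0 -52;243 197 0 0 0 -52;243 197 0 0 0 -52' && cat > bar.py <<'E'
import sys
from h import *
# bar under the tool: orientation/offset seen by the wrist camera on plane z=.1245, about axis point
def bar(n):
    p=np.load("ch2.npy");a=p[2];x,y={"A":(-.058,.145),"B":(-.058,-.145),"C":(.058,-.145),"D":(.058,.145)}[n]
    o=np.array([p[0]+np.cos(a)*x-np.sin(a)*y,p[1]+np.sin(a)*x+np.cos(a)*y])
    c=cam("wrist");f=eyes.grab_frame("wrist");h=cv2.cvtColor(f,cv2.COLOR_RGB2HSV)
    m=((f.max(2)<42)|(cv2.inRange(h,(18,120,60),(32,255,255))>0)).astype(np.float32)
    t=np.arange(-.045,.0451,.001);X,Y=np.meshgrid(t,t)
    uv=proj(c,np.c_[o[0]+X.ravel(),o[1]+Y.ravel(),np.full(X.size,.1245)]).astype(np.float32)
    s=cv2.remap(m,uv[:,0].reshape(X.shape),uv[:,1].reshape(X.shape),cv2.INTER_LINEAR)>.5
    s&=(X**2+Y**2<.034**2)
    nn,l,st,ce=cv2.connectedComponentsWithStats(s.astype(np.uint8));i=1+np.argmax(st[1:,4])
    q=np.c_[X[l==i],Y[l==i]]*1000;w,v=np.linalg.eigh(np.cov(q.T))
    print(n,"axis",o.round(4),"blob c",q.mean(0).round(1),"ang mod180",round(np.degrees(np.arctan2(v[1,1],v[0,1]))%180,1),"size",np.sqrt(w*12).round(1))
    return f
pose();f=bar(sys.argv[1]);cv2.imwrite(f"pics/{sys.argv[2]}.png",f[:,:,::-1])
E
python3 bar.py C c1
```

```text
time_s: 38.07
position: [0.6289, -0.1567, 0.1983]
orientation: [0.976, 0.217, -0.0, -0.0]
contact_force: [-0.3, 0.8, 0.3]
opening: 0.05
gripper_force: 0.0
t 38.07 tcp [ 0.6289 -0.1567  0.1983] x-ang 25.12 zax [-0.001  0.    -1.   ] q [ 0.    0.45  0.02 -0.   -1.15  2.  ] F [-0.3  0.8  0.3] op 0.05 gf 0.0
C axis [ 0.6293 -0.1575] blob c [3.9 6.7] ang mod180 48.1 size [45.5 51.7]
```

View pics/c1.png

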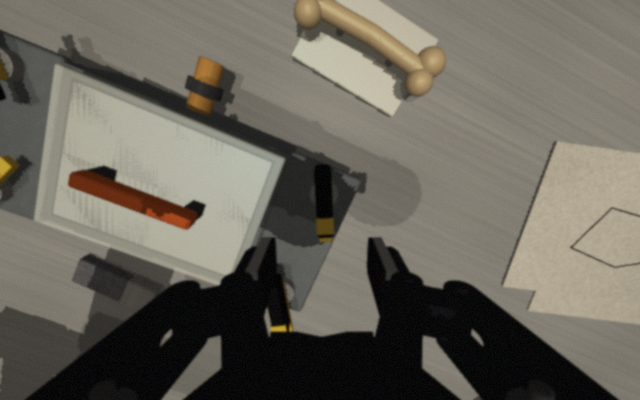

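Clamp C's bar is upright at column 323, rows 165–240, centred between the fingers.

```bash
python3 -m pendant '0 0 30 0 0 0;0 0 60 0 0 0;0 0 85 0 0 0;0 0 95 0 0 0;0 0 100 0 0 0;0 0 100 0 0 0;0 0 100 0 0 0' && python3 -m pendant '0 0 0 0 0 0;0 0 0 0 0 0;0 0 0 0 0 0;0 0 0 0 0 0;0 0 0 0 0 0;0 0 0 0 0 0;0 0 0 0 0 0' 5 50 && python3 -m pendant '0 0 0 0 0 5;0 0 0 0 0 10;0 0 0 0 0 16;0 0 0 0 0 22;0 0 0 0 0 28;0 0 0 0 0 34;0 0 0 0 0 40;0 0 0 0 0 46;0 0 0 0 0 50;0 0 0 0 0 50'  && python3 -m pendant '0 0 0 0 0 0;0 0 0 0 0 0;0 0 0 0 0 0;0 0 0 0 0 0;0 0 0 0 0 0' 50 && python3 -m pendant '0 0 -20 0 0 0;0 0 -50 0 0 0;0 0 -80 0 0 0;0 0 -100 0 0 0;0 0 -100 0 0 0;0 0 -100 0 0 0' && python3 -c "
from h import *
pose();plan([.5134,-.1618,.2],31)"
```

```text
time_s: 38.7
position: [0.6305, -0.1577, 0.1004]
orientation: [0.976, 0.217, 0.001, 0.001]
contact_force: [-0.4, -0.3, 0.3]
opening: 0.0498
gripper_force: 0.0
time_s: 39.28
position: [0.6303, -0.1583, 0.1004]
orientation: [0.976, 0.217, 0.001, 0.001]
contact_force: [-0.7, -1.1, 5.5]
opening: 0.0129
gripper_force: 50.6
time_s: 40.12
position: [0.6305, -0.1575, 0.1004]
orientation: [0.976, -0.217, 0.001, -0.0]
contact_force: [-0.7, 1.9, 6.9]
opening: 0.0133
gripper_force: 49.4
time_s: 40.53
position: [0.6291, -0.1579, 0.0983]
orientation: [0.976, -0.216, -0.001, 0.0]
contact_force: [-0.7, -0.7, 0.3]
opening: 0.0501
gripper_force: 0.0
time_s: 41.03
position: [0.6299, -0.1578, 0.2002]
orientation: [0.976, -0.216, 0.001, -0.0]
contact_force: [-0.7, -0.3, -0.8]
opening: 0.05
gripper_force: 0.0
t 41.03 tcp [ 0.6299 -0.1578  0.2002] x-ang -24.95 zax [ 0.003  0.    -1.   ] q [ 0.    0.45  0.02 -0.   -1.15  1.13] F [-0.7 -0.3 -0.8] op 0.05 gf 0.0
shift [-103.9   52.7   -0.2] turn [-1.000e-02 -1.800e-01 -5.595e+01]
```

```bash
python3 -m pendant '-26 13 0 0 0 -6;-52 26 0 0 0 -13;-78 40 0 0 0 -20;-96 49 0 0 0 -27;-104 53 0 0 0 -34;-104 53 0 0 0 -41;-104 53 0 0 0 -48;-104 53 0 0 0 -54;-104 53 0 0 0 -56;-104 53 0 0 0 -56;-104 53 0 0 0 -56' && python3 bar.py B b1 && python3 -c "
from h import *
plan([.5134,-.1618,.098],31)"
```

```text
time_s: 41.95
position: [0.512, -0.162, 0.1975]
orientation: [0.964, 0.267, -0.001, -0.001]
contact_force: [0.1, 1.1, 0.6]
opening: 0.0504
gripper_force: 0.0
t 41.95 tcp [ 0.512  -0.162   0.1975] x-ang 30.99 zax [-0.003  0.    -1.   ] q [-0.    0.27 -0.26 -0.   -1.05  2.12] F [0.1 1.1 0.6] op 0.0504 gf 0.0
B axis [ 0.5134 -0.1618] blob c [6.4 5.5] ang mod180 56.3 size [40.  54.1]
shift [ 1.3  0.6 99.8] turn [-0.08  0.09 -0.01]
```

View pics/b1.png

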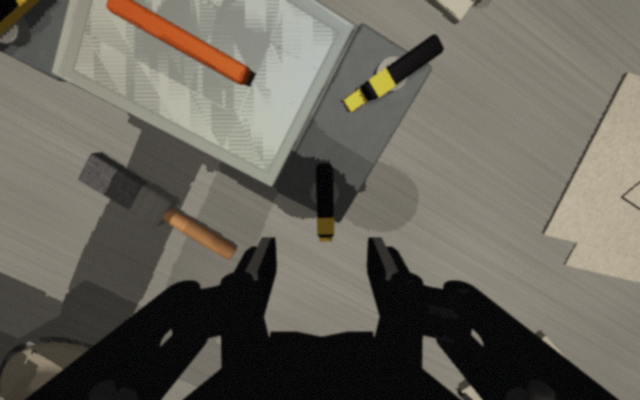

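Bar B is at column 325, rows 163–240, aligned with the tool. Clamp C at (395,72) has clearly turned about half-way. Turn B by 56°, then go over to D.

```bash
python3 -m pendant '0 0 30 0 0 0;0 0 60 0 0 0;0 0 85 0 0 0;0 0 95 0 0 0;0 0 100 0 0 0;0 0 100 0 0 0;0 0 100 0 0 0' && python3 -m pendant '0 0 0 0 0 0;0 0 0 0 0 0;0 0 0 0 0 0;0 0 0 0 0 0;0 0 0 0 0 0;0 0 0 0 0 0;0 0 0 0 0 0' 5 50 && python3 -m pendant '0 0 0 0 0 5;0 0 0 0 0 10;0 0 0 0 0 16;0 0 0 0 0 22;0 0 0 0 0 28;0 0 0 0 0 34;0 0 0 0 0 40;0 0 0 0 0 46;0 0 0 0 0 52;0 0 0 0 0 56;0 0 0 0 0 56'  && python3 -m pendant '0 0 0 0 0 0;0 0 0 0 0 0;0 0 0 0 0 0;0 0 0 0 0 0;0 0 0 0 0 0' 50 && python3 -m pendant '0 0 -20 0 0 0;0 0 -50 0 0 0;0 0 -80 0 0 0;0 0 -100 0 0 0;0 0 -100 0 0 0;0 0 -100 0 0 0' && python3 -c "
from h import *
pose();plan([.6184,.1323,.2],34.5)"
```

```text
time_s: 42.58
position: [0.5138, -0.1622, 0.0998]
orientation: [0.963, 0.268, 0.001, 0.0]
contact_force: [0.7, -0.3, 1.3]
opening: 0.0499
gripper_force: 0.0
time_s: 43.17
position: [0.5144, -0.1635, 0.1004]
orientation: [0.963, 0.268, 0.002, 0.002]
contact_force: [1.6, -6.7, 1.3]
opening: 0.0131
gripper_force: 52.8
time_s: 44.08
position: [0.5145, -0.1625, 0.1004]
orientation: [0.976, -0.216, 0.002, -0.0]
contact_force: [1.2, -2.9, 2.9]
opening: 0.013
gripper_force: 53.0
time_s: 44.5
position: [0.5125, -0.162, 0.0986]
orientation: [0.976, -0.216, -0.0, -0.0]
contact_force: [0.4, 0.5, 0.8]
opening: 0.0501
gripper_force: 0.0
time_s: 45.0
position: [0.5132, -0.1619, 0.1999]
orientation: [0.976, -0.216, 0.001, -0.0]
contact_force: [-1.0, 0.1, -0.9]
opening: 0.0499
gripper_force: 0.0
t 45.0 tcp [ 0.5132 -0.1619  0.1999] x-ang -24.93 zax [ 0.003  0.    -1.   ] q [-0.    0.26 -0.25 -0.   -1.05  1.14] F [-1.   0.1 -0.9] op 0.0499 gf 0.0
shift [-2.860e+01 -3.112e+02  3.000e-01] turn [-1.000e-02 -1.600e-01 -5.943e+01]
```

```bash
python3 -m pendant '-3 -30 0 0 0 -6;-6 -65 0 0 0 -13;-9 -100 0 0 0 -20;-13 -140 0 0 0 -27;-17 -180 0 0 0 -34;-20 -220 0 0 0 -41;-24 -260 0 0 0 -48;-27 -290 0 0 0 -54;-29 -306 0 0 0 -59.5;-29 -311 0 0 0 -59.5;-29 -311 0 0 0 -59.5;-29 -311 0 0 0 -59.5' && python3 bar.py D d1 && python3 -c "
from h import *
plan([.6184,.1323,.098],34.5)"
```

```text
time_s: 46.0
position: [0.6168, 0.1315, 0.1974]
orientation: [0.955, 0.296, -0.001, 0.0]
contact_force: [0.6, 0.1, -0.1]
opening: 0.0497
gripper_force: 0.0
t 46.0 tcp [0.6168 0.1315 0.1974] x-ang 34.46 zax [-0.003 -0.001 -1.   ] q [ 0.47  0.42 -0.02 -0.   -1.13  1.71] F [ 0.6  0.1 -0.1] op 0.0497 gf 0.0
D axis [0.6184 0.1323] blob c [0.9 1.5] ang mod180 32.9 size [14.7 62. ]
shift [ 2.2 -0.1 99.9] turn [-0.03  0.12 -0.06]
```

View pics/d1.png

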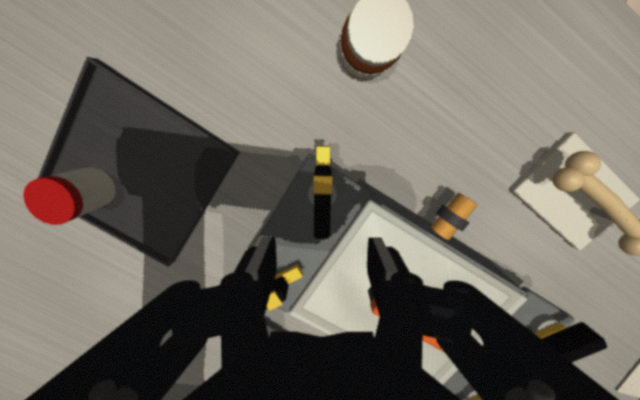

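Bar D is at column 322, rows 145–238, aligned. The red pot at (52,200) still stands on the tray and the jar is untouched.

```bash
python3 -m pendant '1 0 30 0 0 0;1 0 60 0 0 0;1 0 85 0 0 0;1 0 95 0 0 0;1 0 100 0 0 0;1 0 100 0 0 0;1 0 100 0 0 0' && python3 -m pendant '0 0 0 0 0 0;0 0 0 0 0 0;0 0 0 0 0 0;0 0 0 0 0 0;0 0 0 0 0 0;0 0 0 0 0 0;0 0 0 0 0 0' 5 50 && python3 -m pendant '0 0 0 0 0 5;0 0 0 0 0 10;0 0 0 0 0 16;0 0 0 0 0 22;0 0 0 0 0 28;0 0 0 0 0 34;0 0 0 0 0 40;0 0 0 0 0 46;0 0 0 0 0 52;0 0 0 0 0 58;0 0 0 0 0 60;0 0 0 0 0 60;0 0 0 0 0 60;0 0 0 0 0 60'  && python3 -m pendant '0 0 0 0 0 0;0 0 0 0 0 0;0 0 0 0 0 0;0 0 0 0 0 0;0 0 0 0 0 0' 50 && python3 -m pendant '0 0 -20 0 0 0;0 0 -50 0 0 0;0 0 -80 0 0 0;0 0 -100 0 0 0;0 0 -100 0 0 0;0 0 -100 0 0 0' && python3 -c "
from h import *
pose();plan([.5025,.128,.2],-27)"
```

```text
time_s: 46.63
position: [0.6194, 0.1325, 0.1003]
orientation: [0.955, 0.297, 0.001, 0.0]
contact_force: [0.5, 0.4, -0.5]
opening: 0.0499
gripper_force: 0.0
time_s: 47.22
position: [0.6192, 0.1327, 0.1003]
orientation: [0.955, 0.297, 0.001, 0.0]
contact_force: [0.1, -1.2, 6.6]
opening: 0.013
gripper_force: 50.8
time_s: 48.38
position: [0.6193, 0.1314, 0.1003]
orientation: [0.975, -0.22, 0.001, 0.001]
contact_force: [1.3, -5.5, 6.8]
opening: 0.0132
gripper_force: 51.0
time_s: 48.8
position: [0.6182, 0.133, 0.0984]
orientation: [0.976, -0.22, -0.0, 0.0]
contact_force: [-0.8, -0.1, -0.2]
opening: 0.0499
gripper_force: 0.0
time_s: 49.3
position: [0.6188, 0.1333, 0.2002]
orientation: [0.975, -0.22, 0.001, -0.001]
contact_force: [0.0, -0.2, -0.9]
opening: 0.0502
gripper_force: 0.0
t 49.3 tcp [0.6188 0.1333 0.2002] x-ang -25.42 zax [ 0.003  0.002 -1.   ] q [ 0.47  0.42 -0.02 -0.   -1.13  0.66] F [ 0.  -0.2 -0.9] op 0.0502 gf 0.0
shift [-102.8   54.7   -0.2] turn [-0.15 -0.09  1.58]
```

```bash
python3 -m pendant '-30 16 0 0 0 1.5;-60 32 0 0 0 1.5;-88 47 0 0 0 1.5;-103 54 0 0 0 1.5;-103 54 0 0 0 1.5;-103 54 0 0 0 1.5;-103 54 0 0 0 1.5' && python3 -c "
from h import *
pose();plan([.5025,.128,.098],-27)" && python3 -m pendant '0 0 30 0 0 0;0 0 60 0 0 0;0 0 85 0 0 0;0 0 95 0 0 0;0 0 101 0 0 0;0 0 101 0 0 0;0 0 101 0 0 0' && python3 -m pendant '0 0 0 0 0 0;0 0 0 0 0 0;0 0 0 0 0 0;0 0 0 0 0 0;0 0 0 0 0 0;0 0 0 0 0 0;0 0 0 0 0 0' 5 50 && python3 -m pendant '0 0 0 0 0 6;0 0 0 0 0 12;0 0 0 0 0 18;0 0 0 0 0 24;0 0 0 0 0 30;0 0 0 0 0 36;0 0 0 0 0 42;0 0 0 0 0 48;0 0 0 0 0 53;0 0 0 0 0 57;0 0 0 0 0 60;0 0 0 0 0 62;0 0 0 0 0 62' && python3 -c "
from h import *
pose();print(sense()['ft_torque'])"
```

```text
time_s: 49.88
position: [0.5025, 0.1283, 0.1982]
orientation: [0.973, -0.233, -0.0, 0.0]
contact_force: [0.4, 0.9, 0.8]
opening: 0.0499
gripper_force: 0.0
t 49.88 tcp [0.5025 0.1283 0.1982] x-ang -26.92 zax [-0.001 -0.    -1.   ] q [ 0.56  0.23 -0.3   0.   -1.04  0.54] F [0.4 0.9 0.8] op 0.0499 gf 0.0
shift [  0.2   0.2 100.2] turn [0.04 0.02 0.08]
time_s: 50.47
position: [0.5033, 0.1285, 0.0984]
orientation: [0.973, -0.233, 0.001, -0.0]
contact_force: [0.2, -0.7, 0.3]
opening: 0.0498
gripper_force: 0.0
time_s: 51.05
position: [0.5019, 0.1269, 0.0991]
orientation: [0.973, -0.233, 0.0, 0.001]
contact_force: [-0.8, -5.1, 6.2]
opening: 0.0135
gripper_force: 49.9
time_s: 52.13
position: [0.5022, 0.1271, 0.0991]
orientation: [0.715, -0.699, 0.001, 0.001]
contact_force: [-1.1, -4.8, 6.7]
opening: 0.0135
gripper_force: 51.1
t 52.13 tcp [0.5022 0.1271 0.0991] x-ang -88.77 zax [ 0.    -0.002 -1.   ] q [ 0.56  0.35 -0.43  0.   -0.8  -0.54] F [-1.1 -4.8  6.7] op 0.0135 gf 51.1
[-1.55117532  0.26462121  0.76627782]
```

```bash
python3 -m pendant '0 0 0 0 0 0;0 0 0 0 0 0;0 0 0 0 0 0;0 0 0 0 0 0;0 0 0 0 0 0' 50 && python3 -m pendant '0 0 -20 0 0 0;0 0 -50 0 0 0;0 0 -80 0 0 0;0 0 -100 0 0 0;0 0 -100 0 0 0;0 0 -100 0 0 0' && python3 -c "
from h import *
pose();plan([.6293,-.1575,.2],-25)" && python3 -m pendant '30 -13 0 0 0 -6;65 -27 0 0 0 -12;100 -42 0 0 0 -18;138 -58 0 0 0 -24;176 -74 0 0 0 -30;214 -90 0 0 0 -37;250 -105 0 0 0 -44;275 -116 0 0 0 -51;288 -121 0 0 0 -57;288 -121 0 0 0 -63;288 -121 0 0 0 -64;288 -121 0 0 0 -64;288 -121 0 0 0 -64' && python3 -c "
from h import *
pose();plan([.6293,-.1575,.098],-25)"
```

```text
time_s: 52.55
position: [0.5023, 0.1285, 0.0977]
orientation: [0.714, -0.7, -0.0, -0.0]
contact_force: [0.4, -0.2, -0.1]
opening: 0.0499
gripper_force: 0.0
time_s: 53.05
position: [0.5026, 0.1287, 0.1989]
orientation: [0.714, -0.701, 0.0, -0.002]
contact_force: [-0.3, -0.6, -0.5]
opening: 0.0501
gripper_force: 0.0
t 53.05 tcp [0.5026 0.1287 0.1989] x-ang -88.94 zax [ 0.002  0.002 -1.   ] q [ 0.56  0.23 -0.3  -0.   -1.04 -0.54] F [-0.3 -0.6 -0.5] op 0.0501 gf 0.0
shift [ 288.5 -121.4   -1.4] turn [-1.900e-01  2.000e-02 -6.394e+01]
time_s: 54.13
position: [0.6281, -0.157, 0.1968]
orientation: [0.976, -0.217, -0.001, 0.0]
contact_force: [-0.2, 0.4, -0.2]
opening: 0.0502
gripper_force: 0.0
t 54.13 tcp [ 0.6281 -0.157   0.1968] x-ang -25.03 zax [-0.002  0.    -1.   ] q [ 0.    0.45  0.02 -0.   -1.14  1.13] F [-0.2  0.4 -0.2] op 0.0502 gf 0.0
shift [ 1.5 -0.1 98.8] turn [ 0.03  0.1  -0.03]
```

```bash
python3 -m pendant '0 0 30 0 0 0;0 0 60 0 0 0;0 0 85 0 0 0;0 0 94 0 0 0;0 0 99 0 0 0;0 0 99 0 0 0;0 0 99 0 0 0' && python3 -m pendant '0 0 0 0 0 0;0 0 0 0 0 0;0 0 0 0 0 0;0 0 0 0 0 0;0 0 0 0 0 0;0 0 0 0 0 0;0 0 0 0 0 0' 5 50 && python3 -m pendant '0 0 0 0 0 6;0 0 0 0 0 12;0 0 0 0 0 18;0 0 0 0 0 24;0 0 0 0 0 30;0 0 0 0 0 36;0 0 0 0 0 42;0 0 0 0 0 48;0 0 0 0 0 53;0 0 0 0 0 57;0 0 0 0 0 61;0 0 0 0 0 64;0 0 0 0 0 64' && python3 -c "
from h import *
pose();print(sense()['ft_torque'])" &&  python3 -m pendant '0 0 0 0 0 0;0 0 0 0 0 0;0 0 0 0 0 0;0 0 0 0 0 0;0 0 0 0 0 0' 50 && python3 -m pendant '0 0 -20 0 0 0;0 0 -50 0 0 0;0 0 -80 0 0 0;0 0 -100 0 0 0;0 0 -100 0 0 0;0 0 -100 0 0 0' && python3 -c "
from h import *
pose();plan([.5134,-.1618,.2],-25)"
```

```text
time_s: 54.72
position: [0.6296, -0.1574, 0.1003]
orientation: [0.976, -0.216, 0.001, 0.0]
contact_force: [-0.5, -0.4, 0.4]
opening: 0.05
gripper_force: 0.0
time_s: 55.3
position: [0.6295, -0.1571, 0.1003]
orientation: [0.977, -0.215, 0.001, -0.0]
contact_force: [-1.0, 4.4, 6.1]
opening: 0.0132
gripper_force: 51.1
time_s: 56.38
position: [0.6312, -0.1559, 0.1003]
orientation: [0.715, -0.7, 0.002, -0.002]
contact_force: [2.5, 6.6, 4.2]
opening: 0.013
gripper_force: 52.0
t 56.38 tcp [ 0.6312 -0.1559  0.1003] x-ang -88.79 zax [ 0.006  0.    -1.   ] q [ 0.01  0.53 -0.1  -0.   -0.93  0.02] F [2.5 6.6 4.2] op 0.013 gf 52.0
[ 1.92382274 -0.65855759  0.69267726]
time_s: 56.8
position: [0.6281, -0.158, 0.0984]
orientation: [0.713, -0.701, -0.0, 0.0]
contact_force: [0.7, -0.0, -0.1]
opening: 0.0502
gripper_force: 0.0
time_s: 57.3
position: [0.6289, -0.1577, 0.2002]
orientation: [0.713, -0.701, 0.001, -0.001]
contact_force: [0.2, 0.3, -1.2]
opening: 0.0502
gripper_force: 0.0
t 57.3 tcp [ 0.6289 -0.1577  0.2002] x-ang -88.97 zax [ 0.003  0.    -1.   ] q [ 0.    0.44  0.02 -0.   -1.15  0.01] F [ 0.2  0.3 -1.2] op 0.0502 gf 0.0
shift [ 2.000e+00  1.156e+02 -1.000e-01] turn [ -0.15  -0.09 -63.97]
```

C is at its stop (moment 0.69 N m). B next.

```bash
python3 -m pendant '1 30 0 0 0 -6;1 65 0 0 0 -12;2 95 0 0 0 -18;2 115 0 0 0 -24;2 115 0 0 0 -30;2 115 0 0 0 -37;2 115 0 0 0 -44;2 115 0 0 0 -51;2 115 0 0 0 -58;2 115 0 0 0 -64;2 115 0 0 0 -64;2 115 0 0 0 -64' && python3 -c "
from h import *
pose();plan([.5134,-.1618,.098],-25)" && python3 -m pendant '0 0 30 0 0 0;0 0 60 0 0 0;0 0 85 0 0 0;0 0 94 0 0 0;0 0 100 0 0 0;0 0 100 0 0 0;0 0 100 0 0 0' && python3 -m pendant '0 0 0 0 0 0;0 0 0 0 0 0;0 0 0 0 0 0;0 0 0 0 0 0;0 0 0 0 0 0;0 0 0 0 0 0;0 0 0 0 0 0' 5 50 && python3 -m pendant '0 0 0 0 0 6;0 0 0 0 0 12;0 0 0 0 0 18;0 0 0 0 0 24;0 0 0 0 0 30;0 0 0 0 0 36;0 0 0 0 0 42;0 0 0 0 0 48;0 0 0 0 0 53;0 0 0 0 0 57;0 0 0 0 0 61;0 0 0 0 0 64;0 0 0 0 0 64' && python3 -c "
from h import *
pose();print(sense()['ft_torque'])" &&  python3 -m pendant '0 0 0 0 0 0;0 0 0 0 0 0;0 0 0 0 0 0;0 0 0 0 0 0;0 0 0 0 0 0' 50 && python3 -m pendant '0 0 -20 0 0 0;0 0 -50 0 0 0;0 0 -80 0 0 0;0 0 -100 0 0 0;0 0 -100 0 0 0;0 0 -100 0 0 0' && python3 -c "
from h import *
pose();plan([.6184,.1325,.2],-25.4)"
```

```text
time_s: 58.3
position: [0.5128, -0.1617, 0.1975]
orientation: [0.976, -0.217, -0.001, 0.0]
contact_force: [0.8, 0.1, 0.2]
opening: 0.0501
gripper_force: 0.0
t 58.3 tcp [ 0.5128 -0.1617  0.1975] x-ang -25.11 zax [-0.003  0.    -1.   ] q [-0.    0.27 -0.26 -0.   -1.05  1.14] F [0.8 0.1 0.2] op 0.0501 gf 0.0
shift [ 0.9 -0.2 99.5] turn [ 0.05  0.15 -0.11]
time_s: 58.88
position: [0.5144, -0.1618, 0.0997]
orientation: [0.976, -0.216, 0.001, 0.0]
contact_force: [-0.8, 0.4, 0.5]
opening: 0.0501
gripper_force: 0.0
time_s: 59.47
position: [0.514, -0.1623, 0.1002]
orientation: [0.976, -0.216, 0.001, 0.0]
contact_force: [-3.4, -2.5, 4.7]
opening: 0.0131
gripper_force: 50.5
time_s: 60.55
position: [0.5154, -0.1615, 0.1002]
orientation: [0.715, -0.7, 0.002, -0.001]
contact_force: [0.6, 1.8, 4.6]
opening: 0.013
gripper_force: 51.5
t 60.55 tcp [ 0.5154 -0.1615  0.1002] x-ang -88.78 zax [ 0.004 -0.001 -1.   ] q [-0.    0.37 -0.38  0.   -0.81  0.02] F [0.6 1.8 4.6] op 0.013 gf 51.5
[ 0.17960663 -0.18483724  0.68064543]
time_s: 60.97
position: [0.5132, -0.1617, 0.0984]
orientation: [0.714, -0.701, -0.0, 0.0]
contact_force: [0.3, -0.1, 0.7]
opening: 0.0498
gripper_force: 0.0
time_s: 61.47
position: [0.514, -0.1616, 0.1999]
orientation: [0.714, -0.701, 0.001, -0.001]
contact_force: [-1.0, 0.5, -1.0]
opening: 0.0501
gripper_force: 0.0
t 61.47 tcp [ 0.514  -0.1616  0.1999] x-ang -88.96 zax [ 0.003  0.    -1.   ] q [-0.    0.26 -0.25 -0.   -1.05  0.02] F [-1.   0.5 -1. ] op 0.0501 gf 0.0
shift [-292.2 -109.8    0.3] turn [ -0.15  -0.07 -63.56]
```

```bash
python3 -m pendant '-30 -11 0 0 0 -6;-65 -24 0 0 0 -12;-100 -38 0 0 0 -18;-138 -52 0 0 0 -24;-176 -66 0 0 0 -30;-214 -80 0 0 0 -37;-250 -94 0 0 0 -44;-278 -105 0 0 0 -51;-292 -110 0 0 0 -57;-292 -110 0 0 0 -63.5;-292 -110 0 0 0 -63.5;-292 -110 0 0 0 -63.5;-292 -110 0 0 0 -63.5' && python3 -c "
from h import *
pose();plan([.6184,.1325,.098],-25.4)" && python3 -m pendant '0 0 30 0 0 0;0 0 60 0 0 0;0 0 85 0 0 0;0 0 94 0 0 0;0 0 100 0 0 0;0 0 100 0 0 0;0 0 100 0 0 0' && python3 -m pendant '0 0 0 0 0 0;0 0 0 0 0 0;0 0 0 0 0 0;0 0 0 0 0 0;0 0 0 0 0 0;0 0 0 0 0 0;0 0 0 0 0 0' 5 50 && python3 -m pendant '0 0 0 0 0 6;0 0 0 0 0 12;0 0 0 0 0 18;0 0 0 0 0 24;0 0 0 0 0 30;0 0 0 0 0 36;0 0 0 0 0 42;0 0 0 0 0 48;0 0 0 0 0 53;0 0 0 0 0 57;0 0 0 0 0 61;0 0 0 0 0 64;0 0 0 0 0 64' && python3 -c "
from h import *
pose();print(sense()['ft_torque'])" &&  python3 -m pendant '0 0 0 0 0 0;0 0 0 0 0 0;0 0 0 0 0 0;0 0 0 0 0 0;0 0 0 0 0 0' 50 && python3 -m pendant '0 0 -20 0 0 0;0 0 -50 0 0 0;0 0 -80 0 0 0;0 0 -110 0 0 0;0 60 -150 0 0 0;0 100 -190 0 0 0;0 100 -220 0 0 0;0 100 -220 0 0 0;0 100 -220 0 0 0;0 100 -220 0 0 0;0 100 -220 0 0 0' && python3 - <<'E'
from h import *
pose();f=eyes.grab_frame("wrist");g=eyes.grab_frame("scene")
cv2.imwrite("pics/end.png",np.vstack([f[:320],cv2.resize(g[120:320,180:540],(640,355))[:270]])[:,:,::-1])
E
```

```text
time_s: 62.55
position: [0.6176, 0.1317, 0.1978]
orientation: [0.975, -0.222, -0.001, 0.001]
contact_force: [-0.5, -0.7, 0.2]
opening: 0.0499
gripper_force: 0.0
t 62.55 tcp [0.6176 0.1317 0.1978] x-ang -25.61 zax [-0.002 -0.001 -1.   ] q [ 0.47  0.42 -0.02 -0.   -1.13  0.66] F [-0.5 -0.7  0.2] op 0.0499 gf 0.0
shift [ 0.5 -1.3 99.8] turn [ 0.09  0.08 -0.21]
time_s: 63.13
position: [0.6191, 0.1323, 0.1001]
orientation: [0.975, -0.22, 0.001, -0.0]
contact_force: [-0.2, 0.6, 0.8]
opening: 0.05
gripper_force: 0.0
time_s: 63.72
position: [0.6184, 0.1318, 0.1003]
orientation: [0.975, -0.22, 0.001, 0.0]
contact_force: [-1.6, -2.4, 6.6]
opening: 0.0132
gripper_force: 50.2
time_s: 64.8
position: [0.6181, 0.1317, 0.1003]
orientation: [0.712, -0.702, 0.001, 0.001]
contact_force: [-2.1, -2.4, 6.3]
opening: 0.0131
gripper_force: 52.6
t 64.8 tcp [0.6181 0.1317 0.1003] x-ang -89.23 zax [ 0.    -0.002 -1.   ] q [ 0.47  0.51 -0.14  0.   -0.92 -0.45] F [-2.1 -2.4  6.3] op 0.0131 gf 52.6
[-0.81860913  0.63844414  1.08905568]
time_s: 65.22
position: [0.6181, 0.1325, 0.0985]
orientation: [0.711, -0.704, -0.0, 0.0]
contact_force: [-0.1, 0.5, -0.1]
opening: 0.05
gripper_force: 0.0
time_s: 66.13
position: [0.5178, 0.1314, 0.3181]
orientation: [0.711, -0.704, -0.0, 0.0]
contact_force: [-0.4, -0.0, -0.3]
opening: 0.0498
gripper_force: 0.0
t 66.13 tcp [0.5178 0.1314 0.3181] x-ang -89.44 zax [-0.001  0.    -1.   ] q [ 0.55  0.18 -0.06 -0.   -1.33 -0.54] F [-0.4 -0.  -0.3] op 0.0498 gf 0.0
```

View pics/end.png

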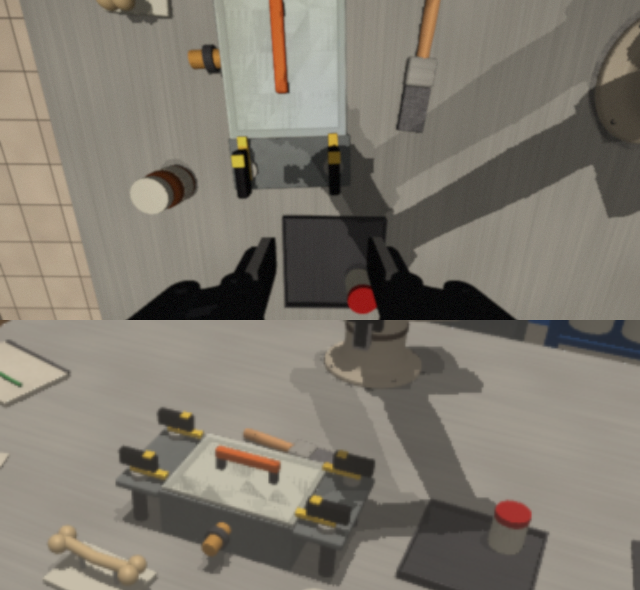

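All four yellow toes point in over the seated lid, the red pot stands on the tray, and the jar, brush and bone are where they were.

```bash
python3 -c "
from cell import env
print(env.job_done())"
```

```text
the job is handed in; nothing more can be done
None
```

The job is handed in, though no verdict came back: the three blue pots were stood in the chamber and seen upright before the lid hid them, the red pot stayed on the tray, the lid is seated, and all four clamps were taken half-way then home in the order A, C, B, D.

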